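# Turn the scraper blades round and brush out their catch tub

## Task

Every scraper blade in the holder has a worn, brown end facing out: swing the red clamp bail open, lay all the blades hub up on the blue mat, then brush the inside of the catch tub with the bottle brush, right down to the bottom and well up again, twice in the left half and then twice in the right half. Stand the brush back upright in its pot, seat each blade in a bay of the holder again turned round, so that its yellow, unused end faces out over the tub, and close the bail fully down over them. Leave the cassettes and the wax block alone.

Things in the scene. Friction and masses are not known exactly. Their poses are not given: they have to be found in the camera images.
- holder: Fixed grey and aluminium blade holder, 205 (x) x 204 (y) mm. Origin on the bench under the middle bay's centre; x points to its back, y to its left, -x is its front, where blade ends face out over the catch tub. Two beams along y (x = -31 to -20.5 and 20.5 to 31 mm), tops at z = 78 mm, with three 22 mm wide notches each between posts that rise to z = 90 mm. Nothing else between the beams
- bay_left (a point): Centre of the left bay at the height of the beam tops (holder x = 0, y = 62, z = 78 mm), axes as the holder's. A seated blade's origin lies here, the blade along x: its plate in the front and rear notch, its hub in the 41 mm gap between the beams. The bay may start empty
- bay_mid (a point): Centre of the mid bay at the height of the beam tops (holder x = 0, y = 0, z = 78 mm), axes as the holder's. A seated blade's origin lies here, the blade along x: its plate in the front and rear notch, its hub in the 41 mm gap between the beams. The bay may start empty
- bay_right (a point): Centre of the right bay at the height of the beam tops (holder x = 0, y = -62, z = 78 mm), axes as the holder's. A seated blade's origin lies here, the blade along x: its plate in the front and rear notch, its hub in the 41 mm gap between the beams. The bay may start empty
- tub_floor (a point): Centre of the inner floor of the open steel catch tub at the holder's front (axes as the holder's; holder x = -70, z = 12 mm). Inside 62 mm in x by 192 mm in y, rim 56 mm above this floor. Left half: y > 0, right half: y < 0. Seated blades stick out over its rear half
- bail (a joint): Red clamp bail, hinge axis along the holder's y at holder x = 85, z = 88 mm; rad. 0 = closed: its bar lies 4 mm above the blades' rear ends (holder x = 40 mm) and stops them from being lifted out. Grows as it swings up and back, to 1.6. Friction holds it where it is left; about 2 N at the handle moves it
- bail_handle (a point): Middle of the bail's black round handle bar, 12 mm thick, along the holder's y, 54 mm free between its posts; when closed 45 mm in front of and 55 mm above the hinge axis (71 mm from it). It travels over the top to the back as the bail opens
- blade_a: Loose double-ended scraper blade (or absent), 130 mm long, 80 g: plate 17 mm wide, 6 mm thick, with a ribbed grey hub (36 long, 28 wide, 26 mm high from the underside) at its middle to hold it by. Origin at the centre of the underside, z up, +x to the yellow unused end, -x to the brown worn end. Fits a bay either way round; starts with the brown end facing out
- blade_a_unused (a point): Tip of that blade's yellow unused end, 65 mm from its origin
- blade_b: Loose double-ended scraper blade (or absent), 130 mm long, 80 g: plate 17 mm wide, 6 mm thick, with a ribbed grey hub (36 long, 28 wide, 26 mm high from the underside) at its middle to hold it by. Origin at the centre of the underside, z up, +x to the yellow unused end, -x to the brown worn end. Fits a bay either way round; starts with the brown end facing out
- blade_b_unused (a point): Tip of that blade's yellow unused end, 65 mm from its origin
- blade_c: Loose double-ended scraper blade (or absent), 130 mm long, 80 g: plate 17 mm wide, 6 mm thick, with a ribbed grey hub (36 long, 28 wide, 26 mm high from the underside) at its middle to hold it by. Origin at the centre of the underside, z up, +x to the yellow unused end, -x to the brown worn end. Fits a bay either way round; starts with the brown end facing out
- blade_c_unused (a point): Tip of that blade's yellow unused end, 65 mm from its origin
- mat: Thin fixed blue mat, 170 (x) by 140 (y) by 3 mm; origin at the centre of its underside. Blades are laid here, hub up
- brush: Loose upright bottle brush, 213 mm tall, 70 g: bristle head 28 mm across from 0 to 68 mm, thin wire neck, square green handle 18 by 18 mm from 123 to 213 mm. Origin at the centre of its lower end, z along it to the handle's top; x and y are square to the handle's faces
- brush_pot: White square pot where the brush stands, fixed; outside 44 by 44 by 85 mm on a 70 mm square foot, open top, inside 34 by 34 mm. Origin at the centre of its underside
- pot_floor (a point): Centre of the pot's inner floor, 6 mm above the bench; the brush's lower end rests here
- green_cassette: Small green tissue cassette with wax, 40x28x11 mm; loose bystander, leave it alone. Origin at the centre of its underside
- pink_cassette: Small pink tissue cassette with wax, 40x28x11 mm; loose bystander, leave it alone. Origin at the centre of its underside
- wax_block: Cream wax block, 32x44x18 mm; loose bystander, leave it alone. Origin at the centre of its underside
- flotation_bath: White water bath fixed to the left of the work, 420 (x) by 400 (y) mm, its rear half up to about 250 mm high (sloping panel), its front half 118 mm; origin at the bench near its middle. It may stand between the arm's start and the work: pass above it
Mind the look-alikes: they are no part of the job. There is more than one size of the brush; the one meant has the size given above.

How it is judged:
By the outcome, as a careful person would: the job done as asked, in the order asked, and still so for the second after the job is handed in, with the robot touching nothing.
Of blade_a, blade_b, blade_c only 1 to 2 are there at a start; the rules pass over those that are not, and their reading is None.
At some moment in a run one of blade_a, blade_b, blade_c may be knocked a few centimetres aside while the robot is not near it.
Once in a run the grip may slacken for a moment while it holds something.
It also fails if it takes over 210 s, if anything falls off the work surface, if the arm or the gripper's body presses on something with over 40 N, if the wrist force passes 120 N, or if a joint passes its speed limit or range.

## Robot

A 6-joint arm with a two-finger parallel gripper is mounted at the origin on a cart in front of the work surface, level with it; the furniture and walls round the work are solid. World frame = base frame: x ahead of the robot, y to its left, z up, the work surface at z = 0. Lengths are in m, angles in rad, forces in N, time in s.
With the tool pointing down it reaches from about 0.15 to 0.775 m from the base axis. Payload 6.1 kg.
Tool frame: the origin (TCP) lies at the very end of the fingers, on their centre line; the grasp point (between the pads) lies 19 mm behind it; z points along the fingers, y is the direction in which the jaws open and shut (so a half turn about z gives the same grasp; the last joint's range is limited). The gripper opens to 85 mm and grips with 20 to 120 N. Pads are 22 mm wide; open, the fingers measure 114 mm over their backs; the gripper's body (76 mm by 85 mm) begins 54 mm behind the grasp point. The pads swing forward as they close: fully open they stand 13 mm farther back than shut.
Start: joints at [1.287, 0.126, -0.04, 1.405, 0, 1.571], TCP at [0.147, 0.504, 0.231] pointing down, gripper open.
Joint ranges: [-2.72, 2.72], [-0.95, 1.95], [-1.27, 1.35], [-1.78, 2.02], [-1.46, 1.47], [-3.14, 3.14]. Speed limits (rad/s): [2.39, 2.39, 3.01, 3.14, 3.14, 3.14].

## Interface

Orientations are given as a 3x3 rotation matrix whose columns are the frame's x, y, z axes.
In Python, from station import sensors, vision, sign_off gives the robot as it stands. The module is installed in compiled form; this text tells all that it offers.
- The arm moves only by the tool arm_command, never from a script. Its argument "increments" is a list that holds one entry, the list of rows, each a list of 5 numbers: the gripper command: -1 is shut, 1 is fully open, values between are in proportion, then the shift along the tool's x, y, z in m, then the turn about the tool's z in degrees. In form: [[[grip, tx, ty, tz, spin], ...]]. A call has 1 to 12 rows; each row is the pose to reach, as a shift and turn from the pose measured when the call began, along the tool's axes at that moment; what a row does not reach only later rows make up. A row lasts 1/12 s, in which the tool goes at most 41.7 mm and 7.16 degrees, less where a joint would pass 70% of its speed; a pose out of reach is approached as far as the arm can. A call with a gripper value outside its range is refused whole. The fingers move at their own pace and stop on an object; the grip force is fixed at half the most. Time passes only in rows, so rows that repeat a pose let the fingers close. It gives the time, the measured TCP pose, the force and the opening at its end, in the units of the state.
- sensors.state(): the state, without advancing time (a new reading comes with each control period).
- vision.capture(name): name is "scene" or "top" or "wrist"; returns a dict with "img" (400x640x3 uint8, blue, green, red), "z_map" (400x640 float32, m along the optical axis (not along the pixel's ray), 0 where there is no reading), "K" (3x3 intrinsics, pixels), "extrinsics" (4x4, takes a point from camera to world coordinates). Camera axes: x right, y down, z forward; pixel columns grow to the right and rows downward; lengths in m; the calibration is good to about 2 mm. A picture is of the moment at which its call begins.
- sign_off(): hands the job in, once; it reports no verdict.
The state is a dict: "time_s": time; "joint_pos": joint angles; "qd": joint speeds; "effort": joint torques, N m; "ee_pos": TCP position; "eef_rot": TCP orientation; "wrist_force": force on the tool from outside, world axes, zero at the start; "torque": the same for the moment, N m; "width": finger opening in m.
Only numpy, scipy, OpenCV 4.12 (cv2) and the standard library are available. Lean on these libraries where they do the work, as an engineer would, in place of code of your own. Each camera call takes 0.05 s, during which the arm holds its last target.

## Working session

There is one attempt and no reset: what is moved stays moved. The work goes in short steps, Python scripts to look and compute and a tool call to move; the robot and the scene stay as the last step left them, time stands still between calls to the robot, and variables do not carry over. Pictures are saved under pics/ and viewed, and the job is handed in when it is done.

Besides the shell and the picture viewer there is one more tool, called after "Call:" in YAML: its name, and indented under it one key for each argument. arm_command: Moves the arm, as the interface text tells. Its arguments: {"type":"object","properties":{"increments":{"type":"array"}},"required":["increments"]}

```bash
mkdir -p pics; ls
python3 - <<'E'
from station import sensors, vision
import cv2,numpy as np
s=sensors.state()
for k,v in s.items(): print(k,np.round(v,4).tolist())
for n in ["scene","top","wrist"]:
    c=vision.capture(n); cv2.imwrite(f"pics/{n}0.png",c["img"]); print(n,c["K"].tolist(),np.round(c["extrinsics"],4).tolist())
    np.savez(f"{n}0.npz",**c)
E
```

```text
pics
time_s 0.0
joint_pos [1.287, 0.1264, -0.0406, 1.4054, -0.0, 1.5708]
qd [0.0003, 0.0013, 0.0002, -0.0004, -0.0011, 0.0]
effort [-0.0011, -43.5912, 35.2924, 0.0174, -0.0002, -0.0]
ee_pos [0.1469, 0.5036, 0.2305]
eef_rot [[-0.96, 0.28, -0.0004], [0.28, 0.96, -0.0015], [-0.0, -0.0016, -1.0]]
wrist_force [-0.223, 0.2677, -0.747]
torque [-0.023, -0.0253, 0.0354]
width 0.0858
scene [[365.7477600643845, 0.0, 320.01346639350777], [0.0, 365.7477600643845, 202.1730265884209], [0.0, 0.0, 1.0]] [[-0.8732, -0.3795, 0.3058, 0.2264], [-0.4871, 0.7, -0.5223, 0.5986], [-0.0158, -0.605, -0.7961, 0.9119], [0.0, 0.0, 0.0, 1.0]]
top [[393.7699360468627, 0.0, 315.3476401826482], [0.0, 393.7699360468627, 203.42786477273435], [0.0, 0.0, 1.0]] [[-0.0167, -0.9907, 0.1352, 0.4155], [-0.9998, 0.0174, 0.0037, 0.0479], [-0.006, -0.1351, -0.9908, 1.1482], [0.0, 0.0, 0.0, 1.0]]
wrist [[343.0028733454245, 0.0, 319.6687238891476], [0.0, 343.0028733454245, 202.96360714502077], [0.0, 0.0, 1.0]] [[0.2819, 0.9252, 0.2541, 0.0826], [0.9594, -0.2715, -0.076, 0.522], [-0.0013, 0.2652, -0.9642, 0.3741], [0.0, 0.0, 0.0, 1.0]]
```

View pics/scene0.png

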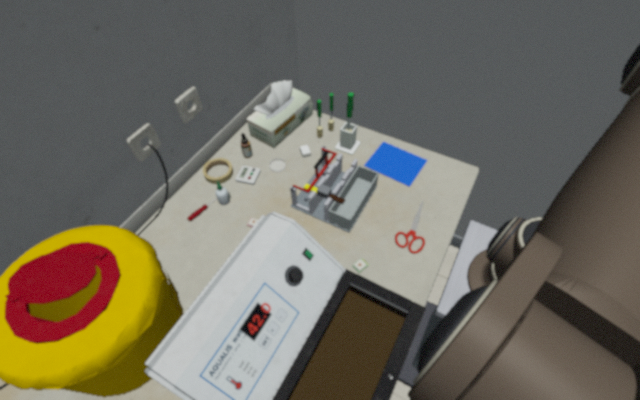

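View pics/top0.png

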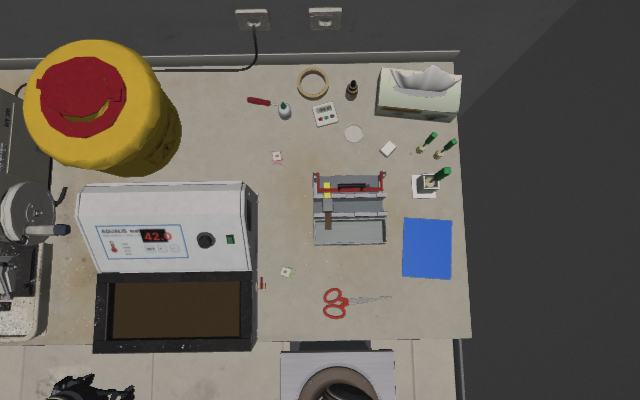

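View pics/wrist0.png

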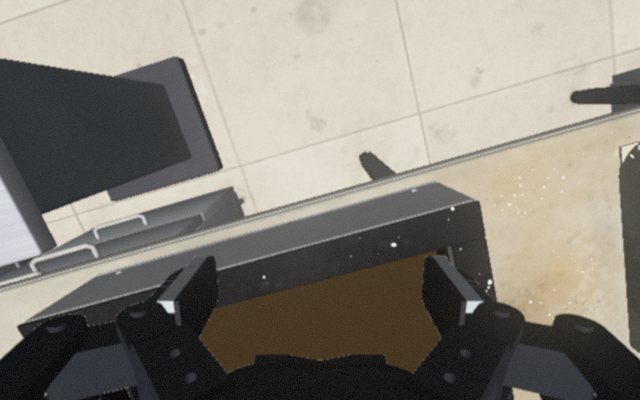

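```bash
cat > h.py <<'E'
import numpy as np,cv2
from station import sensors, vision
def cap(n,save=None):
    c=vision.capture(n)
    if save: cv2.imwrite(f"pics/{save}.png",c["img"])
    return c
def ray(c,u,v,z):
    K=c["K"];E=c["extrinsics"]
    d=E[:3,:3]@np.array([(u-K[0,2])/K[0,0],(v-K[1,2])/K[1,1],1.])
    t=(z-E[2,3])/d[2]; return E[:3,3]+t*d
def pix(c,p):
    E=c["extrinsics"];q=E[:3,:3].T@(np.asarray(p)-E[:3,3]);K=c["K"]
    return np.array([K[0,0]*q[0]/q[2]+K[0,2],K[1,1]*q[1]/q[2]+K[1,2]])
def cloud(c):
    K=c["K"];E=c["extrinsics"];Z=c["z_map"];v,u=np.mgrid[:400,:640]
    P=np.stack([(u-K[0,2])/K[0,0]*Z,(v-K[1,2])/K[1,1]*Z,Z],-1)
    W=P@E[:3,:3].T+E[:3,3]; W[Z<=0]=np.nan; return W
def crop(img,x0,y0,x1,y1,f,name):
    cv2.imwrite(f"pics/{name}.png",cv2.resize(img[y0:y1,x0:x1],None,fx=f,fy=f,interpolation=cv2.INTER_CUBIC))
E
python3 - <<'E'
from h import *
t=dict(np.load("top0.npz"));s=dict(np.load("scene0.npz"))
crop(t["img"],265,115,465,285,4,"topc")
crop(s["img"],270,80,440,230,4,"scenec")
hsv=cv2.cvtColor(t["img"],cv2.COLOR_BGR2HSV);W=cloud(t)
m=cv2.inRange(hsv,(110,150,80),(125,255,255));cn=max(cv2.findContours(m,0,2)[0],key=cv2.contourArea)
r=cv2.minAreaRect(cn);print("mat",r)
for b in cv2.boxPoints(r): print(ray(t,*b,.003).round(4))
print("z at mat",W[250,428])
for n,(u,v) in dict(pot=(424,190),brush=(445,172),b1=(433,135),b2=(453,142),tubfloor=(350,230),wax=(388,149)).items(): print(n,W[v,u].round(4))
E
```

```text
mat ((426.9383544921875, 248.1643829345703), (48.15216827392578, 58.811527252197266), 2.12109637260437)
[ 0.3562 -0.1914  0.003 ]
[ 0.5247 -0.2056  0.003 ]
[ 0.517  -0.3453  0.003 ]
[ 0.3489 -0.3284  0.003 ]
z at mat [ 0.43058024 -0.27108635  0.00044431]
pot [ 0.5951 -0.2501  0.0689]
brush [ 0.613  -0.2614  0.219 ]
b1 [ 0.7236 -0.2558  0.1605]
b2 [ 0.7048 -0.3073  0.1577]
tubfloor [ 0.4916 -0.0467  0.0098]
wax [ 0.7276 -0.1646  0.0191]
```

View pics/topc.png

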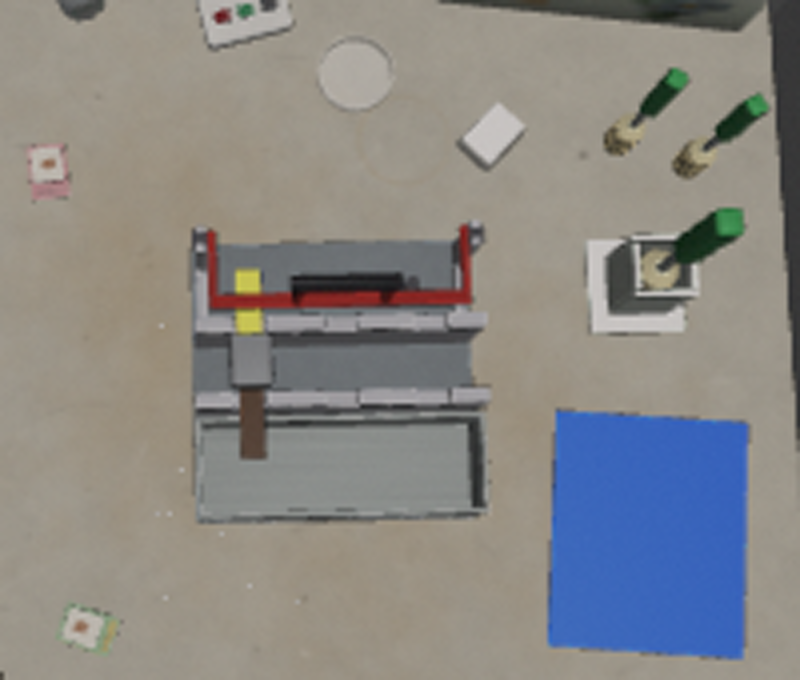

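View pics/scenec.png

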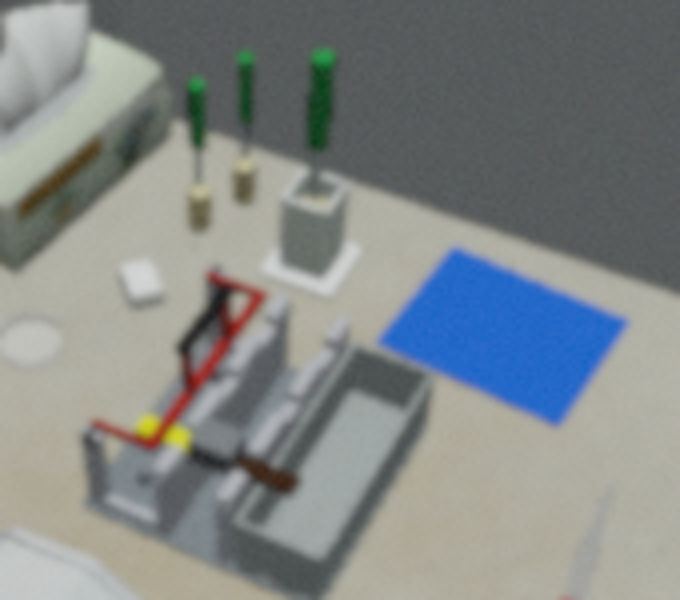

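Run:
```python
from h import *
t=dict(np.load("top0.npz"));W=cloud(t);hsv=cv2.cvtColor(t["img"],cv2.COLOR_BGR2HSV)
roi=np.zeros((400,640),bool);roi[165:250,305:395]=1
def rect(m,name):
    P=W[m&roi][:,:2].astype(np.float32); r=cv2.minAreaRect(P*1000); print(name,len(P),r)
Z=W[...,2]
rect((Z>.083)&(Z<.094),"beamtops 83-94")
rect((Z>.072)&(Z<.094)&(hsv[...,1]<60),"beams")
rect((Z>.06)&(Z<.072),"rim")
for n,lo,hi in [("brown",(0,60,30),(18,255,130)),("yellow",(22,120,120),(35,255,255)),("red",(0,150,80),(6,255,255))]:
    m=(cv2.inRange(hsv,lo,hi)>0)&roi
    P=W[m];print(n,m.sum(),np.nanmedian(P,0).round(4))
    v,u=np.nonzero(m);print(" px",u.min(),u.max(),v.min(),v.max(), cv2.minAreaRect(np.stack([u,v],1).astype(np.float32)))
```

```text
beamtops 83-94 593 ((570.406494140625, -41.70124053955078), (159.66261291503906, 199.04119873046875), 0.49972668290138245)
beams 657 ((550.4034423828125, -41.831886291503906), (199.63302612304688, 197.60755920410156), 89.86332702636719)
rim 382 ((541.5209350585938, -42.026023864746094), (181.80841064453125, 199.58253479003906), 0.16630986332893372)
brown 242 [0.5916 0.0133 0.0954]
 px 317 382 171 228 ((349.75921630859375, 199.58970642089844), (56.196266174316406, 65.21078491210938), 89.10482788085938)
yellow 65 [0.5915 0.0197 0.0847]
 px 324 329 183 197 ((326.5, 190.0), (14.0, 5.0), 90.0)
red 246 [ 0.5967 -0.0344  0.0978]
 px 317 381 172 191 ((349.043701171875, 181.75328063964844), (18.52147674560547, 64.2141342163086), 89.09062194824219)
```

```bash
cat >> h.py <<'E'
def rel(p,ang=None):
    """shift in tool axes and spin to reach world p with tool-x heading ang deg"""
    s=sensors.state();R=np.array(s["eef_rot"]);d=R.T@(np.asarray(p)-np.array(s["ee_pos"]))
    a=np.degrees(np.arctan2(R[1,0],R[0,0]))
    sp=None if ang is None else -((ang-a+180)%360-180)
    print("rel",d.round(4).tolist(),"spin",sp,"now",np.round(s["ee_pos"],4),"head",round(a,2),"t",round(s["time_s"],1),"j6",round(s["joint_pos"][5],3),"w",round(s["width"],4),"F",np.round(s["wrist_force"],1))
E
python3 - <<'E'
from h import *
rel((.147,.504,.40),180); rel((.47,-.04,.40),180)
E
```

```text
rel [-0.0, 0.0001, -0.1693] spin -16.258515986866797 now [0.1469 0.5037 0.2307] head 163.74 t 0.1 j6 1.571 w 0.0854 F [ 0.  -1.3 -0.1]
rel [-0.4624, -0.4317, -0.1688] spin -16.258515986866797 now [0.1469 0.5037 0.2307] head 163.74 t 0.1 j6 1.571 w 0.0854 F [ 0.  -1.3 -0.1]
```

Call:
arm_command:
  increments:
    - [[1, 0, 0, -0.17, 0], [1, 0, 0, -0.17, 0], [1, 0, 0, -0.17, 0], [1, 0, 0, -0.17, 0], [1, 0, 0, -0.17, 0], [1, -0.462, -0.432, -0.17, -16.3], [1, -0.462, -0.432, -0.17, -16.3], [1, -0.462, -0.432, -0.17, -16.3], [1, -0.462, -0.432, -0.17, -16.3], [1, -0.462, -0.432, -0.17, -16.3], [1, -0.462, -0.432, -0.17, -16.3], [1, -0.462, -0.432, -0.17, -16.3]]

```text
time_s: 1.15
ee_pos: [0.2947, 0.2535, 0.4009]
eef_rot: [[-1.0, -0.001, -0.0], [-0.001, 1.0, -0.001], [0.0, -0.001, -1.0]]
wrist_force: [1.9, 0.0, 0.9]
width: 0.0855
```

Run:
```python
from h import *
rel((.47,-.04,.40),180)
```

```text
rel [-0.1749, -0.2938, 0.0012] spin 0.08351532941719597 now [0.2947 0.2535 0.4009] head -179.92 t 1.1 j6 0.71 w 0.0855 F [1.9 0.  0.9]
```

Call:
arm_command:
  increments:
    - [[-1, -0.175, -0.294, 0, 0], [-1, -0.175, -0.294, 0, 0], [-1, -0.175, -0.294, 0, 0], [-1, -0.175, -0.294, 0, 0], [-1, -0.175, -0.294, 0, 0], [-1, -0.175, -0.294, 0, 0], [-1, -0.175, -0.294, 0, 0], [-1, -0.175, -0.294, 0, 0], [-1, -0.175, -0.294, 0, 0], [-1, -0.175, -0.294, 0, 0], [-1, -0.175, -0.294, 0, 0], [-1, -0.175, -0.294, 0, 0]]

```text
time_s: 2.15
ee_pos: [0.4696, -0.0395, 0.4013]
eef_rot: [[-1.0, -0.002, -0.0], [-0.002, 1.0, -0.001], [0.0, -0.001, -1.0]]
wrist_force: [1.0, 0.2, 0.3]
width: -0.0
```

Run:
```python
from h import *
c=cap("wrist","w1");np.savez("w1.npz",**c);rel((.47,-.04,.40),180)
```

```text
rel [-0.0005, -0.0008, 0.0015] spin 0.17104320411795015 now [ 0.4695 -0.0392  0.4015] head -179.83 t 2.2 j6 -0.086 w 0.0002 F [-0.1 -0.3 -0.3]
```

View pics/w1.png

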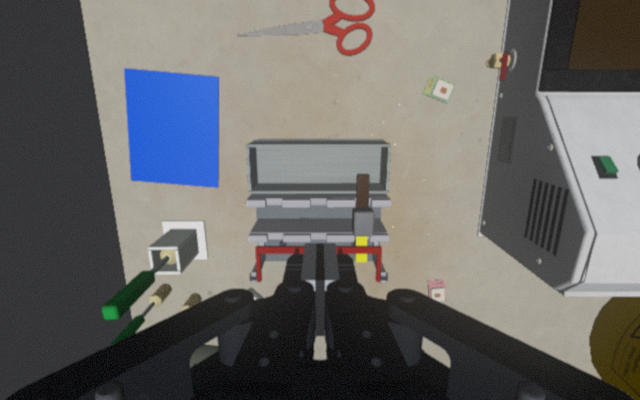

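Run:
```python
from h import *
c=dict(np.load("w1.npz"));W=cloud(c)
crop(c["img"],230,125,410,285,4.4,"w1c")
hsv=cv2.cvtColor(c["img"],cv2.COLOR_BGR2HSV)
Z=W[...,2];roi=np.zeros((400,640),bool);roi[125:285,230:410]=1
m=(Z>.060)&(Z<.074)&roi&(W[...,0]<.53)
P=W[m][:,:2].astype(np.float32)*1000;print("rim",m.sum(),cv2.minAreaRect(P))
m=(Z>.084)&(Z<.095)&roi&(hsv[...,1]<60)&(W[...,0]<.6);P=W[m][:,:2].astype(np.float32)*1000;print("posts",m.sum(),cv2.minAreaRect(P))
for n,lo,hi in [("brown",(0,60,30),(18,255,130)),("yellow",(22,120,120),(35,255,255)),("red",(0,150,80),(6,255,255))]:
    m=(cv2.inRange(hsv,lo,hi)>0)&roi
    cs=sorted(cv2.findContours(m.astype(np.uint8),0,2)[0],key=cv2.contourArea)[-2:]
    for q in cs: print(n,cv2.contourArea(q),cv2.minAreaRect(q))
```

```text
rim 1699 ((485.5789794921875, -42.95654296875), (74.84955596923828, 200.25985717773438), 0.07296419888734818)
posts 1678 ((538.8616333007812, -42.942970275878906), (101.39659881591797, 198.6428680419922), 0.33335456252098083)
brown 73.0 ((280.0, 250.0), (8.0, 48.0), 90.0)
brown 310.5 ((362.5, 191.0), (32.0, 11.0), 90.0)
yellow 76.5 ((360.5, 257.0), (11.0, 8.0), 0.0)
yellow 101.0 ((361.0, 241.0), (10.0, 12.0), 90.0)
red 233.5 ((276.5, 263.5), (33.0, 39.0), 90.0)
red 241.5 ((360.0, 263.5), (33.0, 40.0), 90.0)
```

View pics/w1c.png

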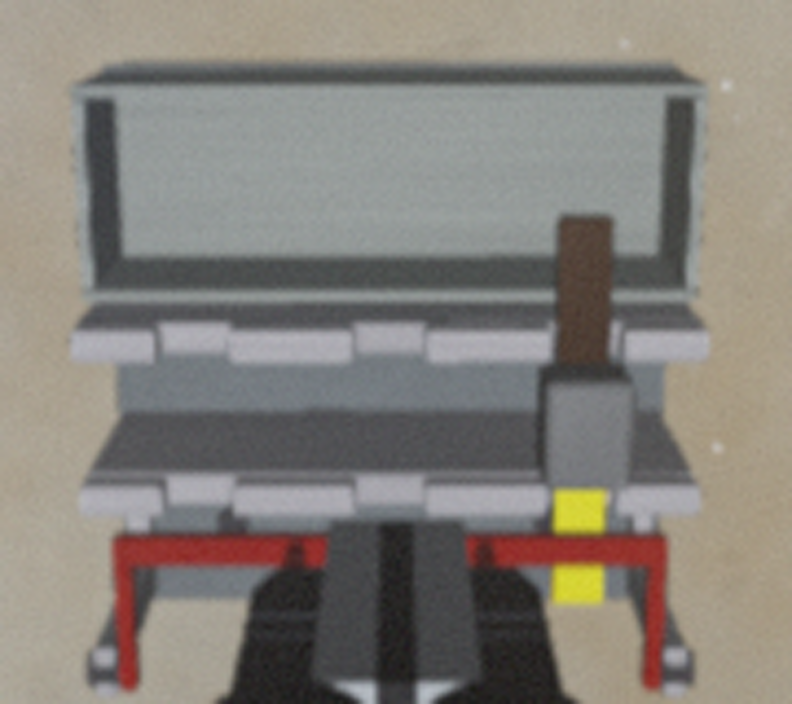

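Run:
```python
from h import *
c=dict(np.load("w1.npz"))
def q(x,y,z): return ray(c,230+x/4.4,125+y/4.4,z).round(4)
for n,x,y,z in [("front mid notch",390.5,338,.078),("front right notch",194.5,338,.078),("rear mid notch",390.5,489,.078),("rear right",200,489,.078),
 ("front L end",708,345,.09),("front R end",72,345,.09),("rear L",698,500,.09),("rear R",82,500,.09),
 ("hub top fl",548,380,.104),("hub top fr",632,380,.104),("hub rear l",548,488,.104),("hub rear r",632,488,.104),("brown tip",585,216,.084),("brown tip lo",585,216,.081),("yellow tip",578,604,.084),
 ("tub fl",72,88,.068),("tub fr",706,88,.068),("tub rl",85,295,.068),("tub rr",697,295,.068),("bailbar L",664,550,.095),("bailbar R",115,550,.095),("post1",296,552,.098),("post2",487,552,.098)]: print(n,q(x,y,z))
```

```text
front mid notch [ 0.5292 -0.0418  0.078 ]
front right notch [ 0.5292 -0.1046  0.078 ]
rear mid notch [ 0.5808 -0.0418  0.078 ]
rear right [ 0.5808 -0.1046  0.078 ]
front L end [0.5282 0.0575 0.09  ]
front R end [ 0.5283 -0.1414  0.09  ]
rear L [0.5799 0.0571 0.09  ]
rear R [ 0.58   -0.1411  0.09  ]
hub top fl [0.5354 0.0063 0.104 ]
hub top fr [0.5354 0.0319 0.104 ]
hub rear l [0.5705 0.0073 0.104 ]
hub rear r [0.5705 0.0334 0.104 ]
brown tip [0.4884 0.0184 0.084 ]
brown tip lo [0.489  0.0188 0.081 ]
yellow tip [0.6192 0.0205 0.084 ]
tub fl [ 0.4508 -0.1415  0.068 ]
tub fr [0.4508 0.057  0.068 ]
tub rl [ 0.5175 -0.1411  0.068 ]
tub rr [0.5174 0.0577 0.068 ]
bailbar L [0.5951 0.046  0.095 ]
bailbar R [ 0.5952 -0.1303  0.095 ]
post1 [ 0.5946 -0.0719  0.098 ]
post2 [ 0.5945 -0.011   0.098 ]
```

Call:
arm_command:
  increments:
    - [[-1, -0.0905, -0.002, 0.2, 0.2], [-1, -0.0905, -0.002, 0.2, 0.2], [-1, -0.0905, -0.002, 0.2, 0.2], [-1, -0.0905, -0.002, 0.2, 0.2], [-1, -0.0905, -0.002, 0.2, 0.2], [-1, -0.0905, -0.002, 0.2, 0.2], [-1, -0.0905, -0.002, 0.27, 0.2], [-1, -0.0905, -0.002, 0.27, 0.2], [-1, -0.0905, -0.002, 0.27, 0.2], [-1, -0.0905, -0.002, 0.27, 0.2], [-1, -0.0905, -0.002, 0.27, 0.2]]

```text
time_s: 3.12
ee_pos: [0.561, -0.0406, 0.1347]
eef_rot: [[-1.0, -0.0, 0.004], [-0.0, 1.0, -0.001], [-0.004, -0.001, -1.0]]
wrist_force: [0.9, -0.9, -0.6]
width: -0.0003
```

Run:
```python
from h import *
c=cap("scene");crop(c["img"],270,80,440,230,4,"s1");rel((.56,-.0415,.131),180)
# arc plan
s=sensors.state();p0=np.array(s["ee_pos"]);R=np.array(s["eef_rot"])
for th in np.arange(0,1.61,.15):
    f=np.radians(50.7)+th
    p=np.array([.6395-.071*np.cos(f)-.016,-.0415,.088+.071*np.sin(f)-.013]); print(round(th,2),(R.T@(p-p0)).round(3).tolist())
```

```text
rel [0.0015, -0.0007, 0.0041] spin 0.007499643526784894 now [ 0.5615 -0.0408  0.1351] head -179.99 t 3.2 j6 -0.072 w 0.0004 F [-0.5 -0.9  0.3]
0.0 [-0.017, -0.001, 0.005]
0.15 [-0.026, -0.001, -0.001]
0.3 [-0.035, -0.001, -0.006]
0.45 [-0.045, -0.001, -0.009]
0.6 [-0.056, -0.001, -0.01]
0.75 [-0.067, -0.001, -0.01]
0.9 [-0.077, -0.001, -0.009]
1.05 [-0.087, -0.001, -0.006]
1.2 [-0.097, -0.001, -0.001]
1.35 [-0.106, -0.001, 0.005]
1.5 [-0.114, -0.001, 0.012]
```

View pics/s1.png

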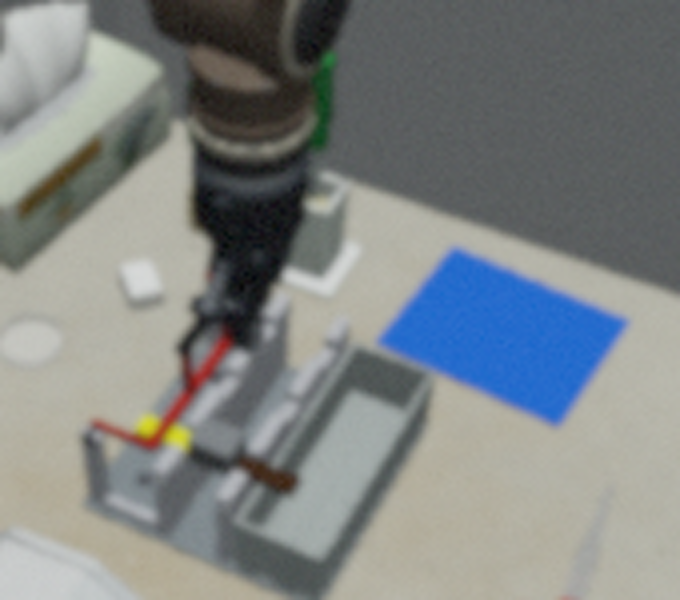

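Call:
arm_command:
  increments:
    - [[-1, -0.01, -0.001, 0.005, 0], [-1, -0.017, -0.001, 0.005, 0], [-1, -0.026, -0.001, -0.001, 0], [-1, -0.035, -0.001, -0.006, 0], [-1, -0.045, -0.001, -0.009, 0], [-1, -0.056, -0.001, -0.01, 0], [-1, -0.067, -0.001, -0.01, 0], [-1, -0.077, -0.001, -0.009, 0], [-1, -0.087, -0.001, -0.006, 0], [-1, -0.097, -0.001, -0.001, 0], [-1, -0.106, -0.001, 0.005, 0], [-1, -0.114, -0.001, 0.012, 0]]

```text
time_s: 4.17
ee_pos: [0.6766, -0.0418, 0.1228]
eef_rot: [[-1.0, -0.0, 0.005], [-0.0, 1.0, -0.001], [-0.005, -0.001, -1.0]]
wrist_force: [-2.1, 0.3, 1.5]
width: -0.0002
```

Run:
```python
from h import *
c=cap("scene");crop(c["img"],270,80,440,230,4,"s2");rel((.676,-.0415,.122),180)
```

```text
rel [0.001, 0.0003, -0.0014] spin 0.011833699792305197 now [ 0.677  -0.0418  0.1206] head -179.99 t 4.2 j6 -0.061 w 0.0003 F [ 1.  -0.5 -1. ]
```

View pics/s2.png

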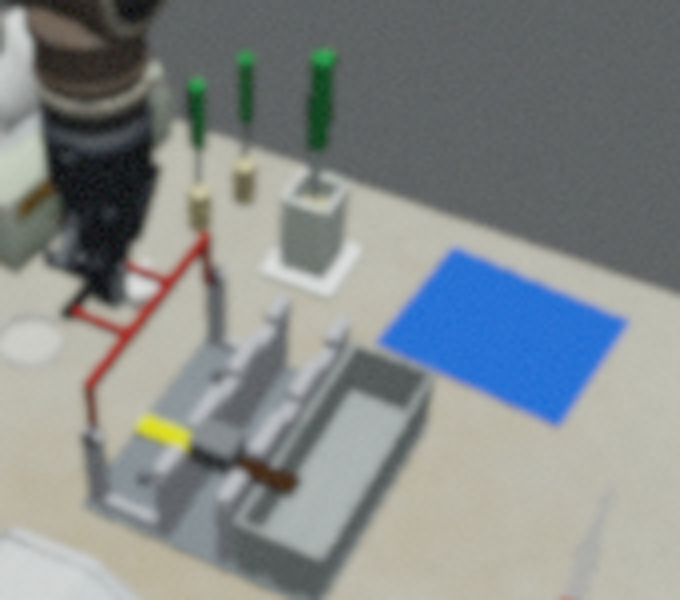

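Call:
arm_command:
  increments:
    - [[-1, 0, 0, -0.1, 0], [-1, 0, 0, -0.1, 0], [-1, 0, 0, -0.1, 0], [-0.2, 0.122, 0.062, -0.1, 0], [-0.2, 0.122, 0.062, -0.1, 0], [-0.2, 0.122, 0.062, -0.1, 0], [-0.2, 0.122, 0.062, -0.1, 0], [-0.2, 0.122, 0.062, -0.05, 0], [-0.2, 0.122, 0.062, -0.05, 0], [-0.2, 0.122, 0.062, -0.05, 0], [-0.2, 0.122, 0.062, -0.05, 0]]

```text
time_s: 5.13
ee_pos: [0.5551, 0.0201, 0.1701]
eef_rot: [[-1.0, 0.0, 0.002], [0.0, 1.0, -0.001], [-0.002, -0.001, -1.0]]
wrist_force: [0.2, -0.3, 0.6]
width: 0.0341
```

Run:
```python
from h import *
c=cap("wrist","w2");rel((.5545,.02,.072),180)
c=cap("scene");crop(c["img"],270,80,440,230,4,"s3")
```

```text
rel [0.0018, 0.0001, 0.099] spin -0.011307463742781465 now [0.5559 0.02   0.1711] head 179.99 t 5.2 j6 0.037 w 0.0344 F [0.5 0.4 0.4]
```

View pics/w2.png

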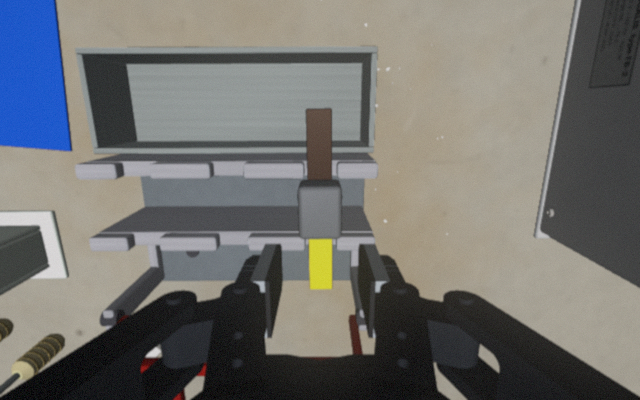

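View pics/s3.png

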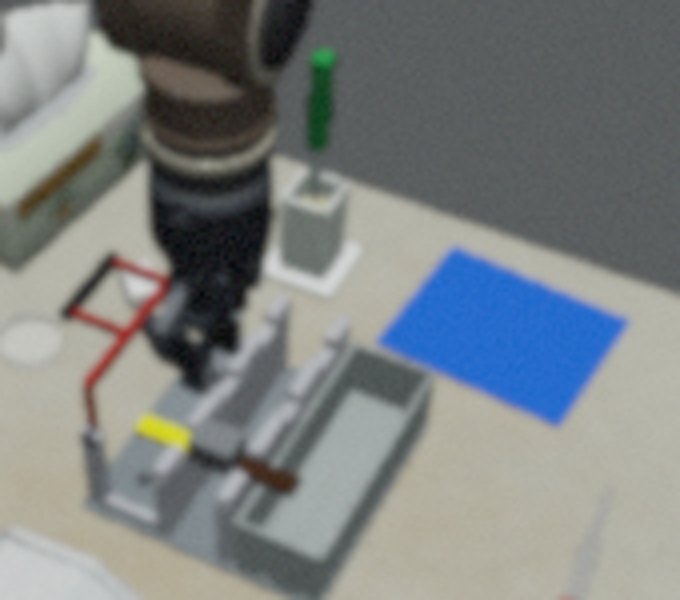

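Call:
arm_command:
  increments:
    - [[0.1, 0.0015, 0, 0.05, 0], [0.1, 0.0015, 0, 0.05, 0], [0.1, 0.0015, 0, 0.08, 0], [0.1, 0.0015, 0, 0.099, 0], [0.1, 0.0015, 0, 0.099, 0], [0.1, 0.0015, 0, 0.099, 0], [-1, 0.0015, 0, 0.099, 0], [-1, 0.0015, 0, 0.099, 0], [-1, 0.0015, 0, 0.099, 0], [-1, 0.0015, 0, 0.099, 0], [-1, 0.0015, 0, 0.099, 0], [-1, 0.0015, 0, 0.099, 0]]

```text
time_s: 6.23
ee_pos: [0.5569, 0.0199, 0.0749]
eef_rot: [[-1.0, 0.0, 0.009], [0.0, 1.0, -0.001], [-0.009, -0.001, -1.0]]
wrist_force: [0.8, 1.0, 5.7]
width: 0.0271
```

Run:
```python
from h import *
rel((.5545,.02,.152),180)
c=cap("top");np.savez("top1.npz",**c)
hsv=cv2.cvtColor(c["img"],cv2.COLOR_BGR2HSV)
m=cv2.inRange(hsv,(110,150,80),(125,255,255));cn=max(cv2.findContours(m,0,2)[0],key=cv2.contourArea);M=cv2.moments(cn)
print("mat ctr",ray(c,M["m10"]/M["m00"],M["m01"]/M["m00"],.003))
```

```text
rel [0.0017, -0.0, -0.0771] spin -0.017776305558072636 now [0.5569 0.0199 0.0749] head 179.98 t 6.2 j6 0.037 w 0.0271 F [0.8 1.  5.7]
mat ctr [ 0.43545177 -0.26772756  0.003     ]
```

Call:
arm_command:
  increments:
    - [[0, 0.0017, 0, 0, 0], [0, 0.0017, 0, -0.0085, 0], [0, 0.0017, 0, -0.0085, 0], [0, 0.0017, 0, -0.0085, 0], [0, 0.0017, 0, -0.0085, 0], [-1, 0.0017, 0, -0.0085, 0], [-1, 0.0017, 0, -0.0085, 0], [-1, 0.0017, 0, -0.0085, 0], [-1, 0.0017, 0, -0.0085, 0], [-1, 0.0017, 0, -0.0085, 0], [-1, 0.0017, 0, -0.0085, 0]]

```text
time_s: 7.2
ee_pos: [0.5552, 0.0199, 0.0835]
eef_rot: [[-1.0, 0.0, 0.01], [0.0, 1.0, -0.001], [-0.01, -0.001, -1.0]]
wrist_force: [-1.0, 0.3, 3.0]
width: 0.027
```

Run:
```python
from h import *
rel((.5545,.02,.165),180);rel((.4355,-.268,.165),150)
```

```text
rel [-0.0001, -0.0, -0.0815] spin -0.020262834348272918 now [0.5552 0.0199 0.0835] head 179.98 t 7.2 j6 0.037 w 0.027 F [-1.   0.3  3. ]
rel [0.1188, -0.2881, -0.0824] spin 29.979737165651727 now [0.5552 0.0199 0.0835] head 179.98 t 7.2 j6 0.037 w 0.027 F [-1.   0.3  3. ]
```

Call:
arm_command:
  increments:
    - [[-1, 0, 0, -0.04, 0], [-1, 0, 0, -0.08, 0], [-1, 0, 0, -0.08, 0], [-1, 0.119, -0.288, -0.08, 30], [-1, 0.119, -0.288, -0.08, 30], [-1, 0.119, -0.288, -0.08, 30], [-1, 0.119, -0.288, -0.08, 30], [-1, 0.119, -0.288, -0.08, 30], [-1, 0.119, -0.288, -0.08, 30], [-1, 0.119, -0.288, -0.08, 30], [-1, 0.119, -0.288, -0.08, 30], [-1, 0.119, -0.288, -0.08, 30]]

```text
time_s: 8.2
ee_pos: [0.4335, -0.2714, 0.162]
eef_rot: [[-0.863, 0.505, 0.009], [0.505, 0.863, -0.002], [-0.008, 0.003, -1.0]]
wrist_force: [-0.8, -1.0, -1.2]
width: 0.0267
```

Run:
```python
from h import *
rel((.4355,-.268,.009),150)
c=cap("wrist","w3");
```

```text
rel [0.0012, 0.0035, 0.153] spin -0.3250424363123159 now [ 0.4335 -0.2714  0.162 ] head 149.67 t 8.2 j6 -0.032 w 0.0267 F [-0.8 -1.  -1.2]
```

View pics/w3.png

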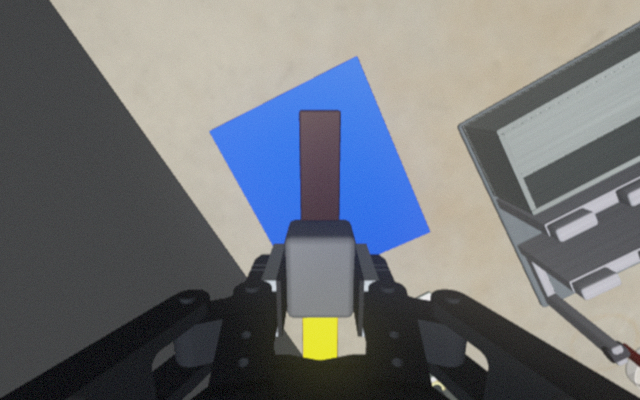

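Call:
arm_command:
  increments:
    - [[-1, 0.001, 0.0035, 0.03, -55.3], [-1, 0.001, 0.0035, 0.03, -55.3], [-1, 0.001, 0.0035, 0.05, -55.3], [-1, 0.001, 0.0035, 0.05, -55.3], [-1, 0.001, 0.0035, 0.07, -55.3], [-1, 0.001, 0.0035, 0.07, -55.3], [-1, 0.001, 0.0035, 0.1, -55.3], [-1, 0.001, 0.0035, 0.1, -55.3], [-1, 0.001, 0.0035, 0.13, -55.3], [-1, 0.001, 0.0035, 0.13, -55.3], [-1, 0.001, 0.0035, 0.13, -55.3]]

```text
time_s: 9.17
ee_pos: [0.4353, -0.2644, 0.0308]
eef_rot: [[-0.906, -0.424, 0.006], [-0.424, 0.906, 0.002], [-0.006, -0.001, -1.0]]
wrist_force: [0.1, -0.2, 0.4]
width: 0.0268
```

Run:
```python
from h import *
rel((.4355,-.268,.0095),205)
c=cap("scene");crop(c["img"],270,80,440,230,4,"s4")
```

```text
rel [0.0015, -0.0033, 0.0213] spin 0.10628576827150482 now [ 0.4353 -0.2644  0.0308] head -154.89 t 9.2 j6 -0.987 w 0.0268 F [ 0.1 -0.2  0.4]
```

View pics/s4.png

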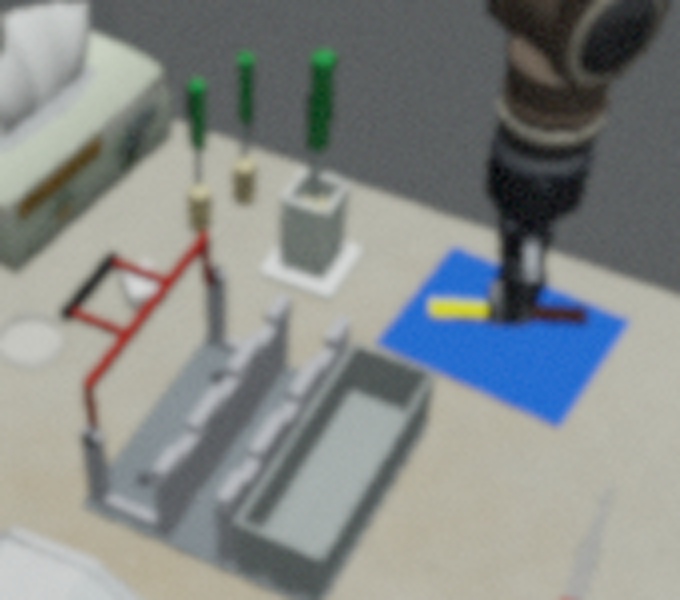

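Call:
arm_command:
  increments:
    - [[-1, 0.001, -0.003, 0.01, 0], [-1, 0.001, -0.003, 0.018, 0], [-1, 0.001, -0.003, 0.0215, 0], [-1, 0.001, -0.003, 0.0215, 0], [-1, 0.001, -0.003, 0.0215, 0], [0.1, 0.001, -0.003, 0.0215, 0], [0.1, 0.001, -0.003, 0.0215, 0], [0.1, 0.001, -0.003, 0.0215, 0], [0.1, 0.001, -0.003, 0.0, 0], [0.1, 0.001, -0.003, -0.05, 0], [0.1, 0.001, -0.003, -0.15, 0], [0.1, 0.001, -0.003, -0.22, 0]]

```text
time_s: 10.22
ee_pos: [0.4351, -0.2681, 0.1589]
eef_rot: [[-0.906, -0.424, 0.007], [-0.424, 0.906, 0.001], [-0.007, -0.002, -1.0]]
wrist_force: [0.7, -1.1, 0.0]
width: 0.0469
```

Run:
```python
from h import *
rel((.4355,-.268,.25),180)
c=cap("wrist","w4");np.savez("w4.npz",**c);c=cap("top");np.savez("top2.npz",**c);crop(c["img"],365,125,465,285,4,"t2")
```

```text
rel [-0.001, -0.0003, -0.0911] spin 25.091716804060184 now [ 0.4351 -0.2681  0.1589] head -154.91 t 10.2 j6 -0.993 w 0.0469 F [ 0.7 -1.1  0. ]
```

View pics/w4.png

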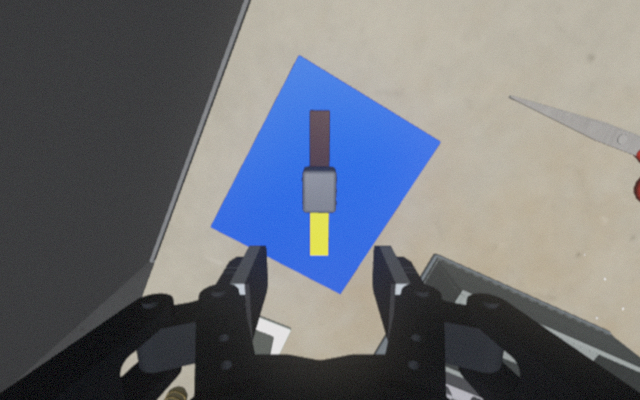

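View pics/t2.png

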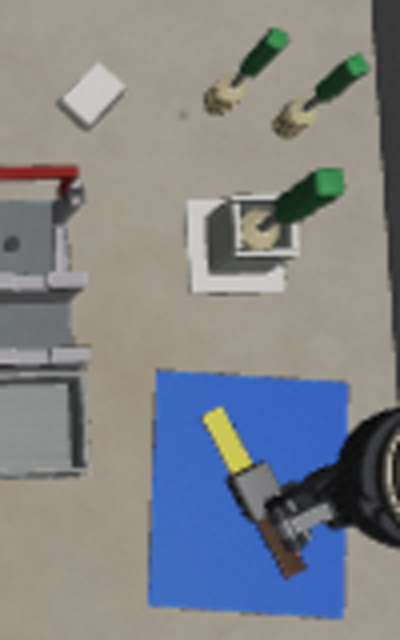

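Call:
arm_command:
  increments:
    - [[0.1, -0.09, 0.056, -0.2, 25], [0.1, -0.09, 0.056, -0.2, 25], [0.1, -0.09, 0.056, -0.2, 25], [0.1, -0.09, 0.056, -0.2, 25], [0.1, -0.09, 0.056, -0.2, 25], [0.1, -0.09, 0.056, -0.2, 25], [0.1, -0.09, 0.056, -0.2, 25], [0.1, -0.09, 0.056, -0.2, 25], [0.1, -0.09, 0.056, -0.2, 25]]

```text
time_s: 11.07
ee_pos: [0.4928, -0.1803, 0.3644]
eef_rot: [[-1.0, -0.002, 0.017], [-0.002, 1.0, -0.006], [-0.017, -0.006, -1.0]]
wrist_force: [0.3, -1.0, -1.2]
width: 0.0473
```

Run:
```python
from h import *
rel((.54,-.26,.36),180)
t=dict(np.load("top2.npz"));print("top est brush",ray(t,444.3,171.2,.219))
c=cap("wrist","w5");np.savez("w5.npz",**c)
```

```text
rel [-0.047, -0.0797, 0.0057] spin 0.10176056969203273 now [ 0.4928 -0.1803  0.3644] head -179.9 t 11.1 j6 -0.353 w 0.0473 F [ 0.3 -1.  -1.2]
top est brush [ 0.61502914 -0.25984959  0.219     ]
```

View pics/w5.png

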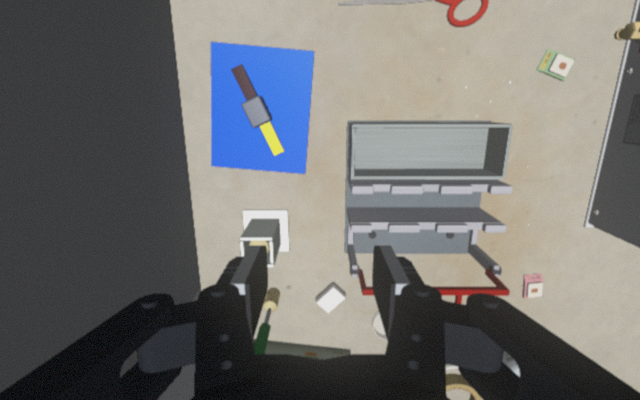

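Call:
arm_command:
  increments:
    - [[0.1, -0.107, -0.08, 0.0, 0], [0.1, -0.107, -0.08, 0.0, 0], [0.1, -0.107, -0.08, 0.0, 0], [0.1, -0.107, -0.08, 0.0, 0], [0.1, -0.107, -0.08, 0.0, 0], [0.1, -0.107, -0.08, 0.0, 0]]

```text
time_s: 11.62
ee_pos: [0.5992, -0.261, 0.3636]
eef_rot: [[-1.0, 0.0, 0.012], [0.0, 1.0, -0.004], [-0.012, -0.004, -1.0]]
wrist_force: [-0.6, -0.1, 0.7]
width: 0.0468
```

Run:
```python
from h import *
rel((.60,-.26,.36),180)
c=cap("wrist","w6");np.savez("w6.npz",**c)
```

```text
rel [-0.0007, 0.001, 0.0036] spin -0.00010397310387588732 now [ 0.5992 -0.261   0.3636] head 180.0 t 11.6 j6 -0.411 w 0.0468 F [-0.6 -0.1  0.7]
```

View pics/w6.png

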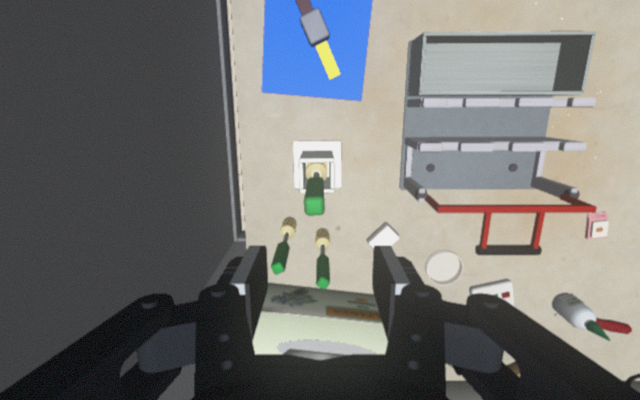

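Run:
```python
from h import *
c=dict(np.load("w6.npz"));crop(c["img"],265,125,365,305,4.2,"w6c")
W=cloud(c);hsv=cv2.cvtColor(c["img"],cv2.COLOR_BGR2HSV)
m=(cv2.inRange(hsv,(50,80,30),(80,255,255))>0)
roi=np.zeros_like(m);roi[165:225,295:335]=1
t=m&roi&(W[...,2]>.21);v,u=np.nonzero(t);print(t.sum(),np.nanmedian(W[t],0).round(4));r=cv2.minAreaRect(np.stack([u,v],1).astype(np.float32));print(r,ray(c,*r[0],.219).round(4))
for b in cv2.boxPoints(r): print(ray(c,*b,.219).round(4))
for a,b in [((255,320),(280,295)),((305,340),(275,290))]:pass
for name,(x0,x1,y0,y1) in dict(s1=(270,300,230,280),s2=(310,335,240,292)).items():
    z=np.where(m[y0:y1,x0:x1],W[y0:y1,x0:x1,2],-1);i=np.unravel_index(z.argmax(),z.shape);print(name,W[y0+i[0],x0+i[1]].round(3))
```

```text
327 [ 0.6149 -0.2674  0.2194]
((314.0, 205.0), (18.0, 18.0), 90.0) [ 0.6151 -0.2673  0.219 ]
[ 0.607  -0.2751  0.219 ]
[ 0.607  -0.2595  0.219 ]
[ 0.6234 -0.2595  0.219 ]
[ 0.6234 -0.2753  0.219 ]
s1 [nan nan nan]
s2 [ 0.724 -0.259  0.163]
```

View pics/w6c.png

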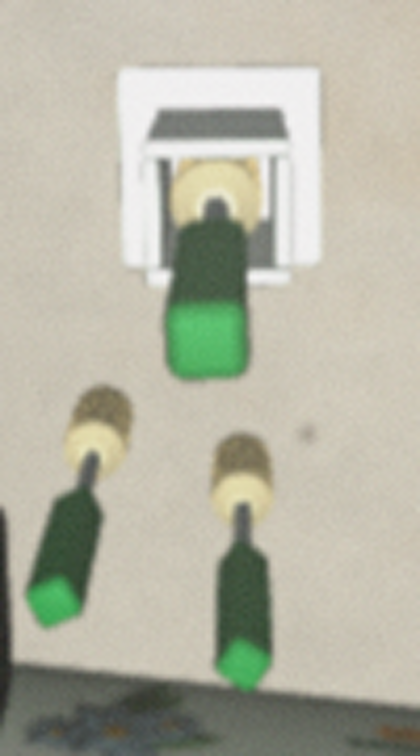

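Run:
```python
from h import *
c=dict(np.load("w6.npz"));
q=lambda x,y,z: ray(c,265+x/4.2,125+y/4.2,z).round(4)
for p in [(145,143),(293,143),(289,276),(150,276)]: print("pot rim",q(*p,.085))
for p in [(118,67),(320,67),(322,265),(122,265)]: print("foot",q(*p,.004))
print("head",q(217,190,.074),"top",q(207,340,.219),"collar",q(211,225,.129))
t=dict(np.load("top2.npz"))
crop(t["img"],405,150,465,210,10,"t2b")
g=cv2.cvtColor(t["img"],cv2.COLOR_BGR2HSV)[150:210,405:465]
m=cv2.inRange(g,(45,80,100),(85,255,255));v,u=np.nonzero(m);print(len(u),u.mean()+405,v.mean()+150,ray(t,u.mean()+405,v.mean()+150,.219))
```

```text
pot rim [ 0.5955 -0.2877  0.085 ]
pot rim [ 0.5956 -0.2443  0.085 ]
pot rim [ 0.6358 -0.2451  0.085 ]
pot rim [ 0.6357 -0.287   0.085 ]
foot [ 0.5817 -0.3017  0.004 ]
foot [ 0.5818 -0.232   0.004 ]
foot [ 0.652  -0.2302  0.004 ]
foot [ 0.6519 -0.3019  0.004 ]
head [ 0.6116 -0.2668  0.074 ] top [ 0.616  -0.2671  0.219 ] collar [ 0.6107 -0.2677  0.129 ]
45 447.0 170.0 [ 0.6178547  -0.26650725  0.219     ]
```

View pics/t2b.png

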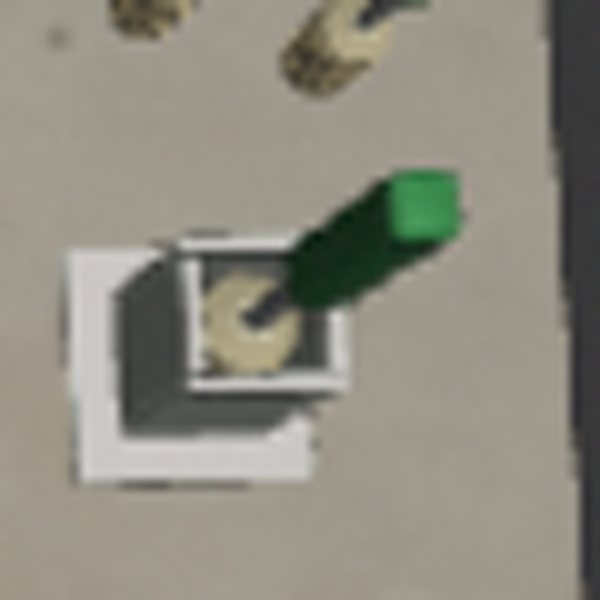

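Run:
```python
from h import *
rel((.615,-.267,.24),180);rel((.615,-.267,.161),180)
```

```text
rel [-0.0146, -0.006, 0.1255] spin 0.027862979997507864 now [ 0.5987 -0.2604  0.3652] head -179.97 t 11.7 j6 -0.411 w 0.0469 F [0.3 0.1 1. ]
rel [-0.0134, -0.0057, 0.2044] spin 0.027862979997507864 now [ 0.5987 -0.2604  0.3652] head -179.97 t 11.7 j6 -0.411 w 0.0469 F [0.3 0.1 1. ]
```

Call:
arm_command:
  increments:
    - [[0.1, -0.0145, -0.006, 0.08, 0], [0.1, -0.0145, -0.006, 0.11, 0], [0.1, -0.0145, -0.006, 0.11, 0], [0.1, -0.0145, -0.006, 0.11, 0], [0.1, -0.0145, -0.006, 0.11, 0], [0.1, -0.0145, -0.006, 0.11, 0]]

```text
time_s: 12.17
ee_pos: [0.6144, -0.2666, 0.2591]
eef_rot: [[-1.0, -0.001, 0.018], [-0.001, 1.0, -0.006], [-0.018, -0.006, -1.0]]
wrist_force: [-0.2, -0.6, 0.8]
width: 0.0471
```

Run:
```python
from h import *
rel((.615,-.267,.161),180)
c=cap("wrist");crop(c["img"],220,150,420,350,4,"w7")
```

```text
rel [0.0011, 0.0002, 0.0981] spin 0.03679247327613666 now [ 0.6144 -0.2666  0.2591] head -179.96 t 12.2 j6 -0.411 w 0.0471 F [-0.2 -0.6  0.8]
```

View pics/w7.png

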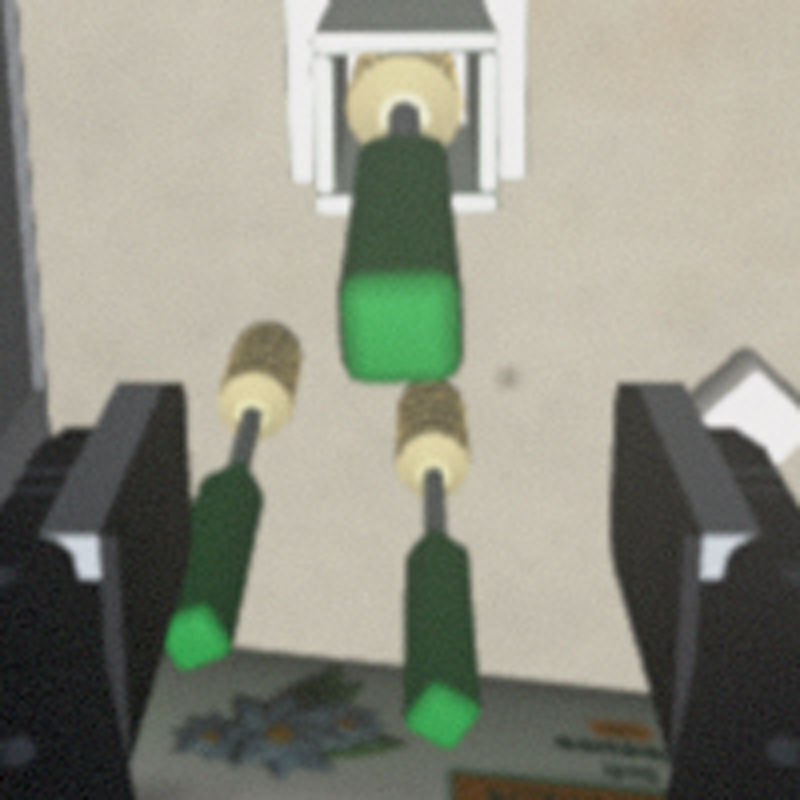

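Call:
arm_command:
  increments:
    - [[0.1, 0.0011, 0, 0.04, 0], [0.1, 0.0011, 0, 0.075, 0], [0.1, 0.0011, 0, 0.098, 0], [0.1, 0.0011, 0, 0.098, 0], [0.1, 0.0011, 0, 0.098, 0], [0.1, 0.0011, 0, 0.098, 0], [-1, 0.0011, 0, 0.098, 0], [-1, 0.0011, 0, 0.098, 0], [-1, 0.0011, 0, 0.098, 0], [-1, 0.0011, 0, 0.098, 0], [-1, 0.0011, 0, 0.098, 0], [-1, 0.0011, 0, 0.098, 0]]

```text
time_s: 13.22
ee_pos: [0.6169, -0.2679, 0.1641]
eef_rot: [[-1.0, -0.001, 0.023], [-0.001, 1.0, -0.008], [-0.023, -0.008, -1.0]]
wrist_force: [0.0, 0.2, 6.7]
width: 0.0176
```

Run:
```python
from h import *
rel((.4845,-.042+.048,.161+.15),180)
c=cap("scene");crop(c["img"],270,60,440,210,4,"s5")
```

```text
rel [0.1288, 0.2728, -0.1521] spin 0.041124441321017 now [ 0.6169 -0.2679  0.1641] head -179.96 t 13.2 j6 -0.411 w 0.0176 F [0.  0.2 6.7]
```

View pics/s5.png

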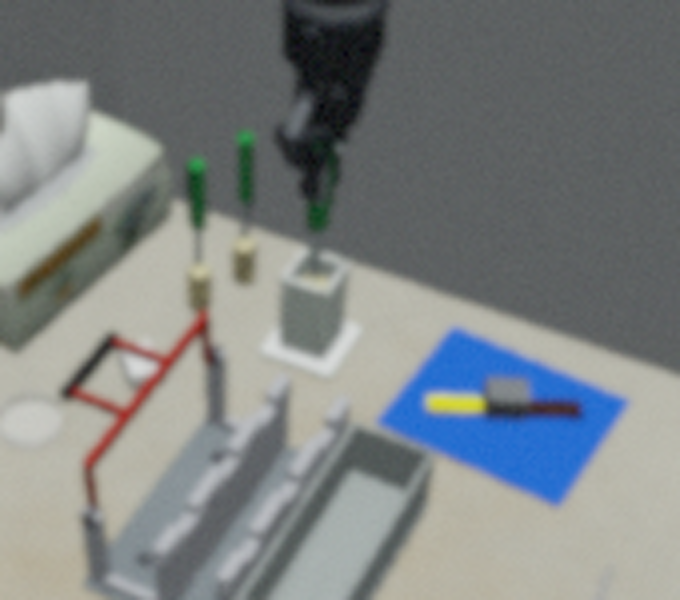

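Call:
arm_command:
  increments:
    - [[-1, -0.001, 0, -0.03, 0], [-1, -0.0015, 0, -0.06, 0], [-1, -0.002, 0, -0.09, 0], [-1, -0.003, 0, -0.14, 0], [-1, -0.003, 0, -0.14, 0], [-1, 0.129, 0.273, -0.142, 0], [-1, 0.129, 0.273, -0.142, 0], [-1, 0.129, 0.273, -0.142, 0], [-1, 0.129, 0.273, -0.142, 0], [-1, 0.129, 0.273, -0.142, 0], [-1, 0.129, 0.273, -0.142, 0], [-1, 0.129, 0.273, -0.142, 0]]

```text
time_s: 14.27
ee_pos: [0.4883, -0.0029, 0.3016]
eef_rot: [[-1.0, 0.0, 0.024], [-0.0, 1.0, -0.008], [-0.024, -0.008, -1.0]]
wrist_force: [0.7, 0.1, -0.4]
width: 0.0175
```

Run:
```python
from h import *
rel((.4845,.006,.305),180)
c=cap("scene");crop(c["img"],270,60,440,210,4,"s6")
```

```text
rel [0.0037, 0.0089, -0.0035] spin 0.009311790934702913 now [ 0.4883 -0.0029  0.3016] head -179.99 t 14.3 j6 -0.001 w 0.0175 F [ 0.7  0.1 -0.4]
```

View pics/s6.png

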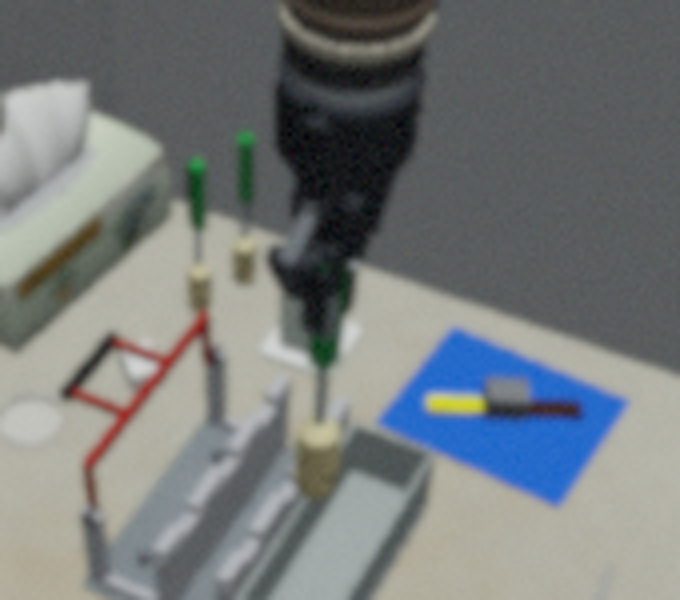

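Run:
```python
from h import *
c=cap("scene");print(pix(c,(0.4883,-.003,.144)))
rel((.4845,.006,.24),180);rel((.4845,.006,.170),180)
```

```text
[347.83844564 181.83569   ]
rel [0.004, 0.0066, 0.0625] spin 0.3736069085626923 now [ 4.871e-01 -1.000e-04  3.026e-01] head -179.63 t 14.4 j6 -0.003 w 0.0174 F [ 0.2 -1.2 -0.7]
rel [0.0057, 0.007, 0.1325] spin 0.3736069085626923 now [ 4.871e-01 -1.000e-04  3.026e-01] head -179.63 t 14.4 j6 -0.003 w 0.0174 F [ 0.2 -1.2 -0.7]
```

Call:
arm_command:
  increments:
    - [[-1, 0.004, 0.0066, 0.03, 0.3], [-1, 0.004, 0.0066, 0.05, 0.3], [-1, 0.0045, 0.0066, 0.08, 0.3], [-1, 0.005, 0.007, 0.11, 0.3], [-1, 0.0055, 0.007, 0.125, 0.3], [-1, 0.0057, 0.007, 0.1325, 0.3], [-1, 0.0057, 0.007, 0.1325, 0.3], [-1, 0.0057, 0.007, 0.1325, 0.3], [-1, 0.0057, 0.007, 0.1325, 0.3]]

```text
time_s: 15.12
ee_pos: [0.485, 0.0057, 0.1707]
eef_rot: [[-1.0, -0.001, 0.025], [-0.001, 1.0, -0.007], [-0.025, -0.007, -1.0]]
wrist_force: [0.4, 1.0, -0.6]
width: 0.017
```

Run:
```python
from h import *
rel((.4845,.006,.170),180)
c=cap("scene");crop(c["img"],270,60,440,210,4,"s7")
c=cap("wrist","w8")
```

```text
rel [0.0005, 0.0003, 0.0007] spin 0.05866337133875277 now [0.485  0.0057 0.1707] head -179.94 t 15.1 j6 0.015 w 0.017 F [ 0.4  1.  -0.6]
```

View pics/s7.png

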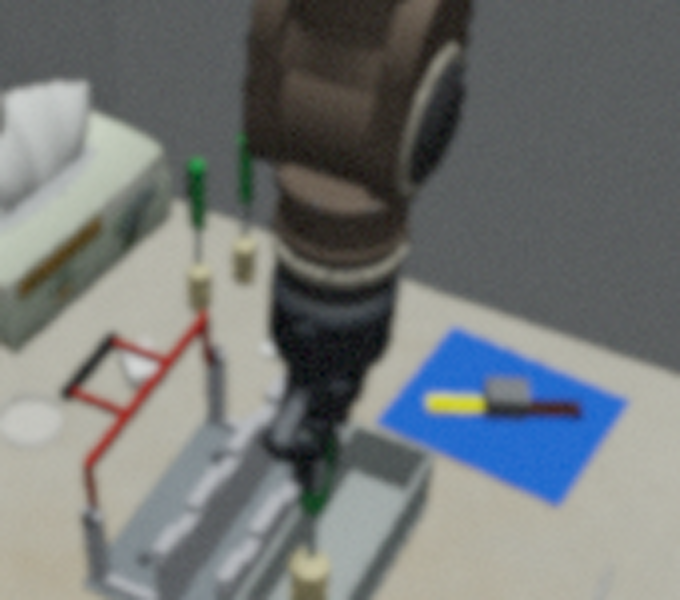

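View pics/w8.png

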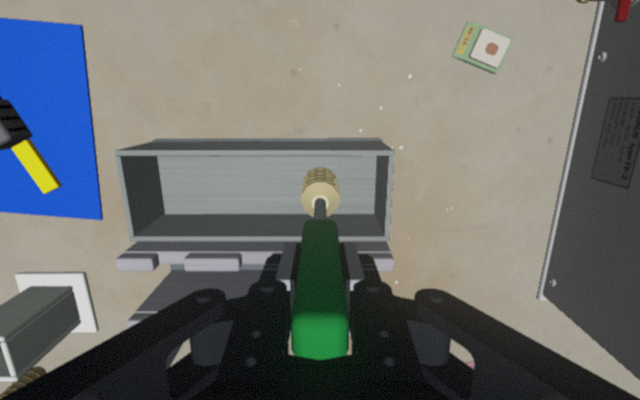

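Call:
arm_command:
  increments:
    - [[-1, 0.0005, 0, 0.0025, 0], [-1, 0.0005, 0, 0.0025, 0], [-1, 0.0005, 0, 0.0025, 0], [-1, -0.001, 0, -0.035, 0], [-1, -0.0016, 0, -0.067, 0], [-1, -0.0016, 0, -0.067, 0], [-1, -0.001, 0, -0.035, 0], [-1, 0, 0, -0.01, 0], [-1, 0.0005, 0, 0.0025, 0], [-1, 0.0005, 0, 0.0025, 0], [-1, 0.0005, 0, 0.0025, 0]]

```text
time_s: 16.13
ee_pos: [0.4847, 0.0058, 0.168]
eef_rot: [[-1.0, -0.001, 0.026], [-0.001, 1.0, -0.007], [-0.026, -0.007, -1.0]]
wrist_force: [1.1, 0.0, 0.4]
width: 0.0172
```

Run:
```python
from h import *
rel((.4845,.006,.170),180)
c=cap("wrist","w9")
```

```text
rel [0.0001, 0.0002, -0.002] spin 0.06281236668598922 now [0.4847 0.0058 0.168 ] head -179.94 t 16.1 j6 0.015 w 0.0172 F [1.1 0.  0.4]
```

View pics/w9.png

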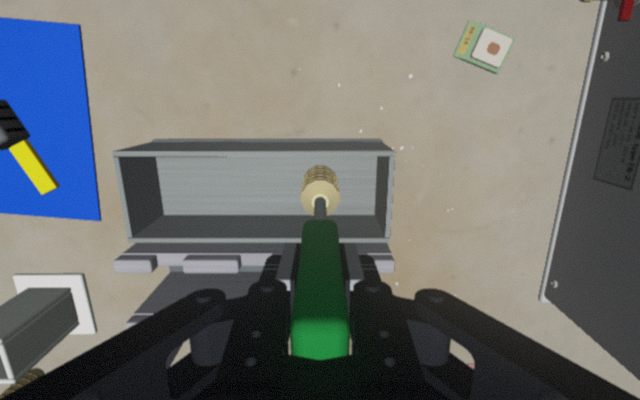

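Call:
arm_command:
  increments:
    - [[-1, 0, 0, 0.002, 0], [-1, 0, 0, 0.004, 0], [-1, 0, 0, 0.004, 0], [-1, 0, 0, 0.004, 0]]

```text
time_s: 16.52
ee_pos: [0.4867, 0.0058, 0.1677]
eef_rot: [[-0.999, -0.001, 0.032], [-0.001, 1.0, -0.006], [-0.032, -0.006, -0.999]]
wrist_force: [-2.9, 0.3, 20.8]
width: 0.0177
```

Call:
arm_command:
  increments:
    - [[-1, 0, 0, -0.02, 0], [-1, -0.002, 0, -0.06, 0], [-1, -0.002, 0, -0.08, 0], [-1, -0.002, 0, -0.08, 0], [-1, -0.001, -0.096, -0.08, 0], [-1, -0.001, -0.096, -0.08, 0], [-1, -0.001, -0.096, -0.08, 0], [-1, -0.001, -0.096, -0.08, 0], [-1, -0.001, -0.096, -0.08, 0], [-1, -0.001, -0.096, -0.08, 0]]

```text
time_s: 17.35
ee_pos: [0.485, -0.0891, 0.2476]
eef_rot: [[-1.0, -0.001, 0.031], [-0.001, 1.0, -0.006], [-0.031, -0.006, -0.999]]
wrist_force: [-0.1, 0.1, -0.6]
width: 0.0174
```

Run:
```python
from h import *
rel((.4845,-.090,.168),180)
c=cap("wrist","w10")
c=cap("scene");crop(c["img"],270,60,440,210,4,"s8")
```

```text
rel [0.003, -0.0004, 0.0796] spin 0.06615019624666729 now [ 0.485  -0.0891  0.2476] head -179.93 t 17.4 j6 -0.183 w 0.0174 F [-0.1  0.1 -0.6]
```

View pics/w10.png

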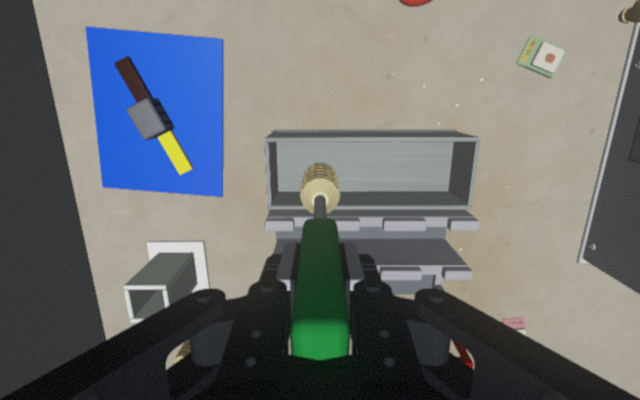

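View pics/s8.png

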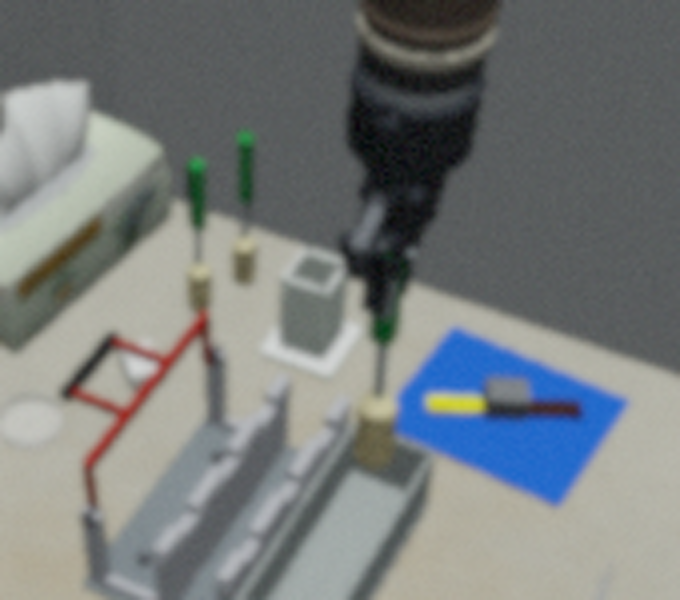

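Call:
arm_command:
  increments:
    - [[-1, 0.001, -0.0005, 0.035, 0], [-1, 0.002, -0.0005, 0.065, 0], [-1, 0.003, -0.0005, 0.0805, 0], [-1, 0.003, -0.0005, 0.0805, 0], [-1, 0.003, -0.0005, 0.0805, 0], [-1, 0.001, -0.0005, 0.04, 0], [-1, 0.0005, -0.0005, 0.01, 0], [-1, 0.0005, -0.0005, 0.01, 0], [-1, 0.002, -0.0005, 0.05, 0], [-1, 0.003, -0.0005, 0.0805, 0], [-1, 0.003, -0.0005, 0.0805, 0], [-1, 0.003, -0.0005, 0.0805, 0]]

```text
time_s: 18.45
ee_pos: [0.4839, -0.0889, 0.1664]
eef_rot: [[-1.0, -0.003, 0.03], [-0.003, 1.0, -0.005], [-0.03, -0.006, -1.0]]
wrist_force: [-1.4, -1.0, -0.0]
width: 0.0176
```

Run:
```python
from h import *
rel((.4845,-.090,.168),180)
c=cap("wrist","w11")
```

```text
rel [-0.0006, -0.0011, -0.0016] spin 0.197856010677242 now [ 0.4839 -0.0889  0.1664] head -179.8 t 18.4 j6 -0.185 w 0.0176 F [-1.4 -1.  -0. ]
```

View pics/w11.png

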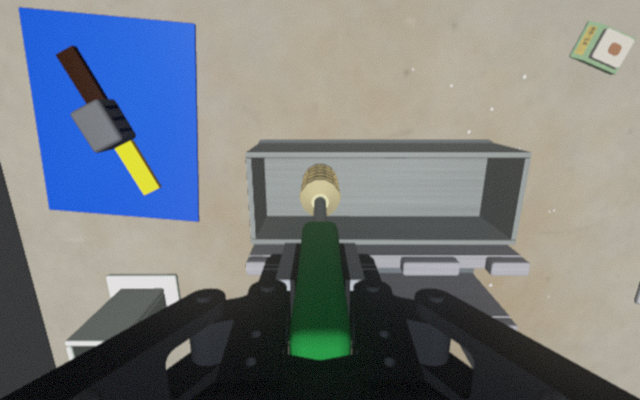

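Call:
arm_command:
  increments:
    - [[-1, 0, 0, 0.002, 0], [-1, 0, 0, 0.003, 0], [-1, 0, 0, 0.003, 0]]

```text
time_s: 18.75
ee_pos: [0.4846, -0.0889, 0.1642]
eef_rot: [[-1.0, -0.004, 0.031], [-0.004, 1.0, -0.006], [-0.031, -0.006, -1.0]]
wrist_force: [-0.4, 0.3, -1.0]
width: 0.0171
```

Call:
arm_command:
  increments:
    - [[-1, 0, 0, 0.002, 0], [-1, 0, 0, 0.004, 0], [-1, 0, 0, 0.004, 0]]

```text
time_s: 19.0
ee_pos: [0.4861, -0.0891, 0.163]
eef_rot: [[-0.999, -0.003, 0.036], [-0.004, 1.0, -0.006], [-0.036, -0.006, -0.999]]
wrist_force: [-2.3, 0.8, 14.4]
width: 0.0173
```

Run:
```python
from h import *
c=cap("wrist");crop(c["img"],220,120,420,280,4,"w12")
rel((.4845,-.090,.168),180)
```

```text
rel [0.0014, -0.0009, -0.005] spin 0.2161530243680545 now [ 0.4861 -0.0891  0.1631] head -179.78 t 19.1 j6 -0.185 w 0.0175 F [-2.6  0.4 14.3]
```

View pics/w12.png

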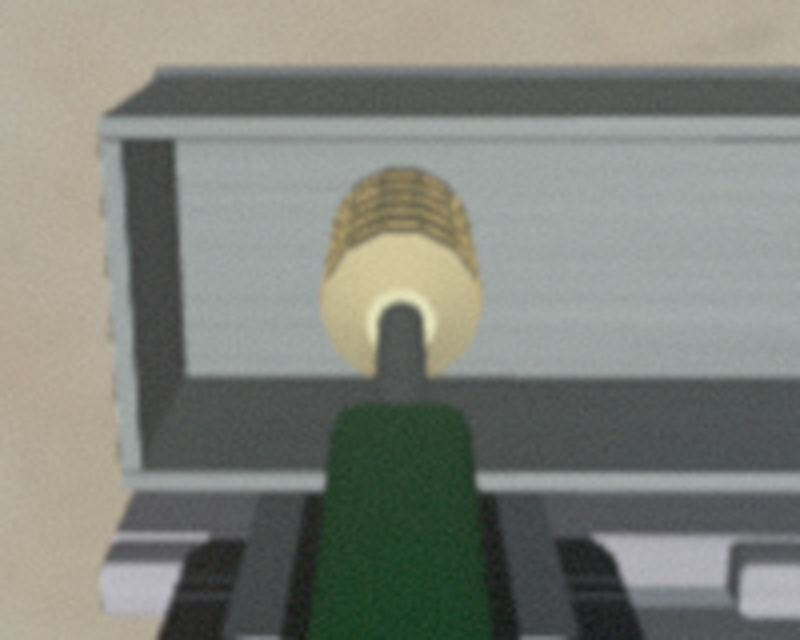

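Call:
arm_command:
  increments:
    - [[-1, -0.001, 0, -0.03, 0], [-1, -0.002, 0, -0.07, 0], [-1, -0.002, 0, -0.07, 0], [-1, -0.001, 0, -0.03, 0], [-1, 0.001, 0, -0.005, 0], [-1, 0.0014, 0, 0, 0], [-1, 0.0014, 0, 0, 0], [-1, 0.0014, 0, 0, 0]]

```text
time_s: 19.72
ee_pos: [0.4846, -0.0891, 0.1632]
eef_rot: [[-0.999, -0.003, 0.036], [-0.004, 1.0, -0.006], [-0.036, -0.006, -0.999]]
wrist_force: [0.6, 0.5, -1.4]
width: 0.0174
```

Run:
```python
from h import *
rel((.4845,-.090,.168),180)
```

```text
rel [-0.0, -0.0009, -0.0048] spin 0.20668467762811815 now [ 0.4846 -0.0891  0.1632] head -179.79 t 19.7 j6 -0.186 w 0.0174 F [ 0.6  0.5 -1.4]
```

Run:
```python
from h import *
t=dict(np.load("top2.npz"));print("head top cam",ray(t,405+25,150+32.5,.074).round(4))
for x,y in [(183,243),(300,238),(347,388),(190,388)]: print(ray(t,405+x/10,150+y/10,.085).round(4))
rel((.4845,-.090,.29),180);rel((.617,-.267,.275),180)
```

```text
head top cam [ 0.615  -0.2664  0.074 ]
[ 0.6362 -0.2461  0.085 ]
[ 0.637  -0.2783  0.085 ]
[ 0.595  -0.2887  0.085 ]
[ 0.5957 -0.2459  0.085 ]
rel [-0.0044, -0.0017, -0.1268] spin 0.20668467762811815 now [ 0.4846 -0.0891  0.1632] head -179.79 t 19.7 j6 -0.186 w 0.0174 F [ 0.6  0.5 -1.4]
rel [-0.1356, -0.179, -0.1059] spin 0.20668467762811815 now [ 0.4846 -0.0891  0.1632] head -179.79 t 19.7 j6 -0.186 w 0.0174 F [ 0.6  0.5 -1.4]
```

Call:
arm_command:
  increments:
    - [[-1, -0.001, 0, -0.04, 0], [-1, -0.003, 0, -0.08, 0], [-1, -0.0044, 0, -0.12, 0], [-1, -0.0044, 0, -0.12, 0], [-1, -0.134, -0.178, -0.11, 0.2], [-1, -0.134, -0.178, -0.11, 0.2], [-1, -0.134, -0.178, -0.11, 0.2], [-1, -0.134, -0.178, -0.11, 0.2], [-1, -0.134, -0.178, -0.11, 0.2], [-1, -0.134, -0.178, -0.11, 0.2], [-1, -0.134, -0.178, -0.11, 0.2], [-1, -0.134, -0.178, -0.11, 0.2]]

```text
time_s: 20.72
ee_pos: [0.6153, -0.2665, 0.2778]
eef_rot: [[-0.999, 0.001, 0.034], [0.001, 1.0, -0.005], [-0.034, -0.005, -0.999]]
wrist_force: [-0.4, 0.6, -0.6]
width: 0.0173
```

Run:
```python
from h import *
c=cap("wrist","w13");np.savez("w13.npz",**c);crop(c["img"],250,120,400,250,5,"w13c")
rel((.617,-.267,.275),180)
s=sensors.state();print(np.round(s["eef_rot"],3).tolist())
c=cap("top");np.savez("top3.npz",**c);crop(c["img"],405,130,475,200,8,"t3")
c=cap("scene");np.savez("sc3.npz",**c);crop(c["img"],310,60,400,180,5,"s9")
```

```text
rel [-0.0019, -0.0013, 0.0038] spin 0.00019545422799183143 now [ 0.615  -0.2657  0.2787] head -180.0 t 20.8 j6 -0.411 w 0.0172 F [-0.3 -0.8 -0.3]
[[-0.999, 0.0, 0.035], [-0.0, 1.0, -0.006], [-0.035, -0.006, -0.999]]
```

View pics/w13c.png

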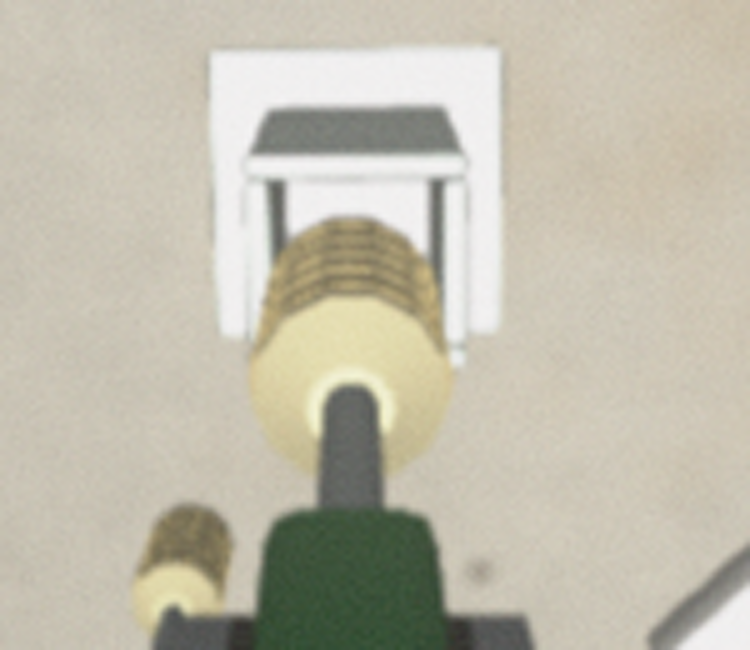

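View pics/s9.png

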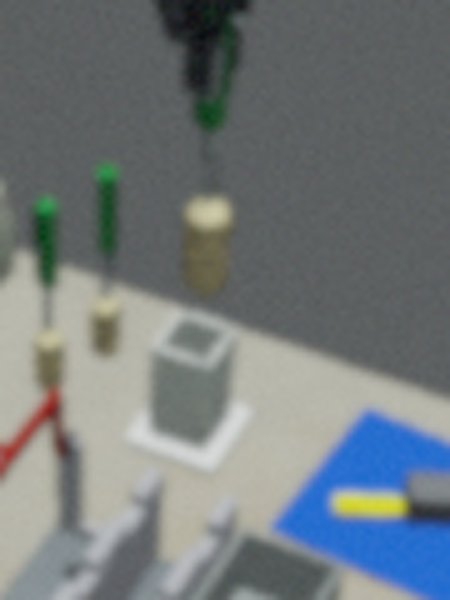

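View pics/t3.png

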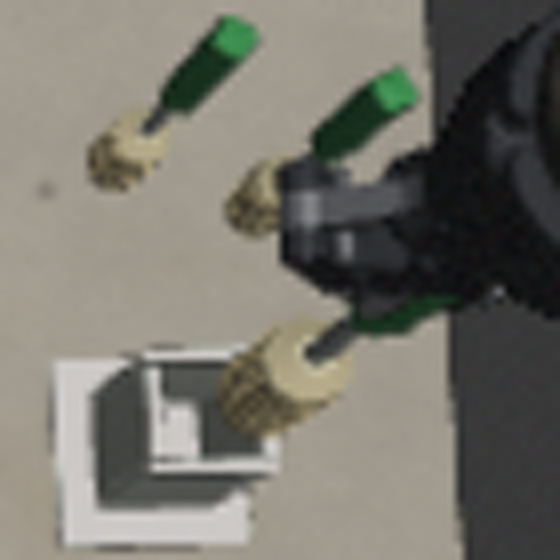

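Run:
```python
from h import *
w=dict(np.load("w13.npz"));t=dict(np.load("top3.npz"));s=dict(np.load("sc3.npz"))
for z in (.19,.196): print(ray(w,320.2,197,z).round(4),ray(t,443.1,175.6,z).round(4),ray(s,351.8,102.6,z).round(4))
# bottom
print("bottom wrist edge", [ray(w,250+351/5,120+216/5,z).round(4) for z in (.122,.128)])
print("pot rim wrist",ray(w,250+245/5,120+155/5,.085),ray(w,250+467/5,120+155/5,.085))
```

```text
[ 0.6106 -0.2673  0.19  ] [ 0.6102 -0.2658  0.19  ] [ 0.6066 -0.263   0.19  ]
[ 0.6089 -0.2673  0.196 ] [ 0.609  -0.2639  0.196 ] [ 0.6034 -0.2558  0.196 ]
bottom wrist edge [array([ 0.5997, -0.2676,  0.122 ]), array([ 0.5986, -0.2675,  0.128 ])]
pot rim wrist [ 0.59466019 -0.28835383  0.085     ] [ 0.59475957 -0.24511595  0.085     ]
```

Run:
```python
from h import *
rel((.6205,-.2662,.275),180);rel((.6205,-.2662,.21),180);rel((.6205,-.2662,.165),180)
```

```text
rel [-0.0055, -0.0012, 0.0051] spin 0.05788622862723969 now [ 0.6148 -0.2649  0.2799] head -179.94 t 20.9 j6 -0.412 w 0.0173 F [ 0.2  0.2 -0.8]
rel [-0.0032, -0.0008, 0.07] spin 0.05788622862723969 now [ 0.6148 -0.2649  0.2799] head -179.94 t 20.9 j6 -0.412 w 0.0173 F [ 0.2  0.2 -0.8]
rel [-0.0015, -0.0005, 0.115] spin 0.05788622862723969 now [ 0.6148 -0.2649  0.2799] head -179.94 t 20.9 j6 -0.412 w 0.0173 F [ 0.2  0.2 -0.8]
```

Call:
arm_command:
  increments:
    - [[-1, -0.0055, -0.0016, 0.003, 0], [-1, -0.0055, -0.0016, 0.003, 0], [-1, -0.005, -0.0016, 0.02, 0], [-1, -0.0045, -0.0014, 0.04, 0], [-1, -0.0038, -0.0013, 0.055, 0], [-1, -0.0038, -0.0013, 0.055, 0], [-1, -0.0038, -0.0013, 0.055, 0]]

```text
time_s: 21.45
ee_pos: [0.62, -0.2658, 0.2248]
eef_rot: [[-0.999, -0.001, 0.035], [-0.002, 1.0, -0.006], [-0.035, -0.006, -0.999]]
wrist_force: [-0.3, -0.3, -1.4]
width: 0.0171
```

Run:
```python
from h import *
c=cap("wrist");crop(c["img"],250,120,400,250,5,"w14c")
rel((.6205,-.2665,.21),180);rel((.6205,-.2665,.165),180)
```

```text
rel [0.0006, -0.0002, 0.016] spin 0.08713778106471182 now [ 0.6205 -0.2662  0.226 ] head -179.91 t 21.5 j6 -0.41 w 0.0177 F [ 0.3 -0.5 -0.8]
rel [0.0023, 0.0001, 0.0609] spin 0.08713778106471182 now [ 0.6205 -0.2662  0.226 ] head -179.91 t 21.5 j6 -0.41 w 0.0177 F [ 0.3 -0.5 -0.8]
```

View pics/w14c.png

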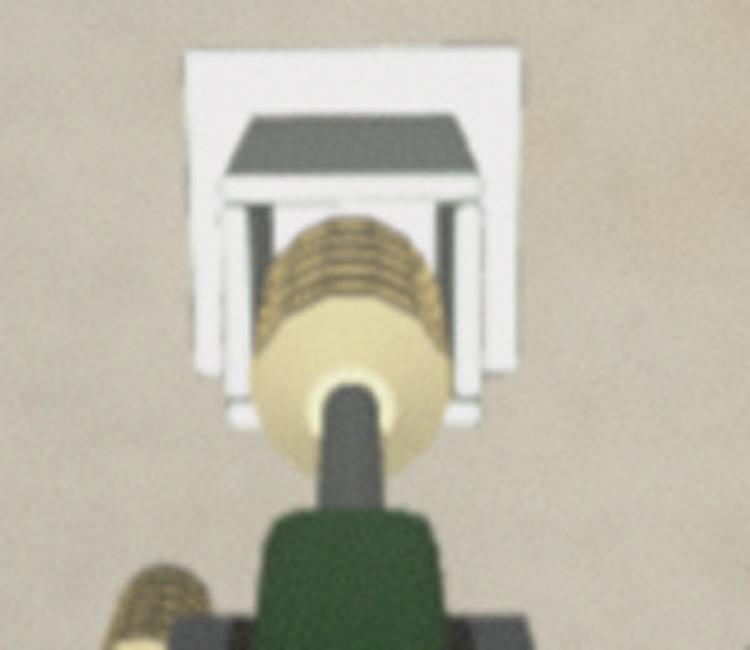

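Head is centred in the opening (about x 350, rim 225–480). Lower on.

Call:
arm_command:
  increments:
    - [[-1, 0.0008, 0, 0.02, 0], [-1, 0.0016, 0, 0.04, 0], [-1, 0.002, 0, 0.055, 0], [-1, 0.0023, 0, 0.062, 0], [-1, 0.0023, 0, 0.062, 0], [-1, 0.0023, 0, 0.062, 0]]

```text
time_s: 22.0
ee_pos: [0.6209, -0.2667, 0.1652]
eef_rot: [[-0.999, -0.001, 0.038], [-0.002, 1.0, -0.007], [-0.038, -0.007, -0.999]]
wrist_force: [-0.2, 0.1, -0.3]
width: 0.0171
```

Run:
```python
from h import *
c=cap("wrist");crop(c["img"],250,120,400,250,5,"w15c")
rel((.6205,-.2665,.160),180)
```

```text
rel [0.0009, 0.0003, 0.0056] spin 0.0911945354459931 now [ 0.6212 -0.2668  0.1657] head -179.91 t 22.1 j6 -0.411 w 0.0174 F [ 0.7  0.4 -0.1]
```

View pics/w15c.png

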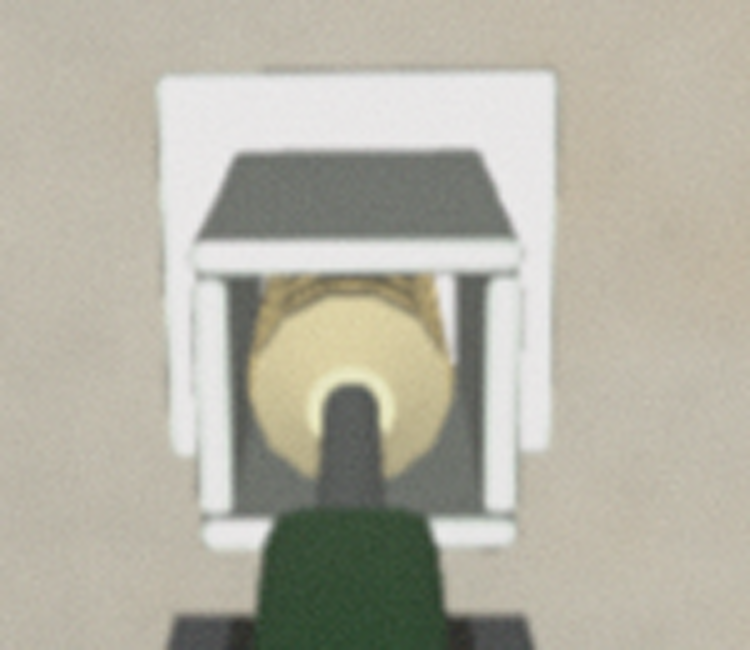

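Call:
arm_command:
  increments:
    - [[-1, 0.001, 0, 0.004, 0], [-1, 0.001, 0, 0.006, 0], [-1, 0.001, 0, 0.006, 0]]

```text
time_s: 22.3
ee_pos: [0.6205, -0.2669, 0.16]
eef_rot: [[-0.999, -0.001, 0.04], [-0.002, 1.0, -0.007], [-0.04, -0.008, -0.999]]
wrist_force: [0.4, -0.2, -1.3]
width: 0.0172
```

Call:
arm_command:
  increments:
    - [[-1, 0, 0, 0.002, 0], [-1, 0, 0, 0.003, 0], [-1, 0, 0, 0.003, 0]]

```text
time_s: 22.55
ee_pos: [0.6206, -0.2669, 0.1567]
eef_rot: [[-0.999, -0.001, 0.039], [-0.002, 1.0, -0.007], [-0.039, -0.007, -0.999]]
wrist_force: [-0.3, 0.6, -0.9]
width: 0.0172
```

Call:
arm_command:
  increments:
    - [[-0.3, 0, 0, 0.0005, 0], [-0.1, 0, 0, 0.0005, 0], [0.1, 0, 0, 0.0005, 0], [0.1, 0, 0, 0.0005, 0], [0.1, -0.001, 0, -0.02, 0], [0.1, -0.002, 0, -0.05, 0], [0.1, -0.004, 0, -0.1, 0], [0.1, -0.006, 0, -0.15, 0], [0.1, -0.006, 0, -0.15, 0], [0.1, -0.006, 0, -0.15, 0]]

```text
time_s: 23.38
ee_pos: [0.6218, -0.2663, 0.3131]
eef_rot: [[-0.999, -0.001, 0.048], [-0.002, 1.0, -0.011], [-0.048, -0.011, -0.999]]
wrist_force: [-0.2, 0.3, 0.4]
width: 0.047
```

Run:
```python
from h import *
c=cap("wrist","w16")
c=cap("scene");crop(c["img"],270,60,440,210,4,"s10")
c=cap("top");np.savez("top4.npz",**c);crop(c["img"],365,125,465,285,4,"t4")
rel((.4355,-.268,.2),25)
```

```text
rel [0.1892, -0.0012, 0.0988] spin 155.08923201543683 now [ 0.6207 -0.2658  0.306 ] head -179.91 t 23.5 j6 -0.41 w 0.047 F [-0.  -0.1 -0.6]
```

View pics/w16.png

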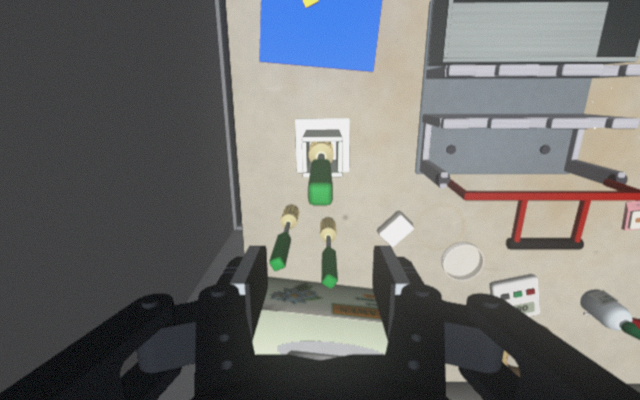

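View pics/s10.png

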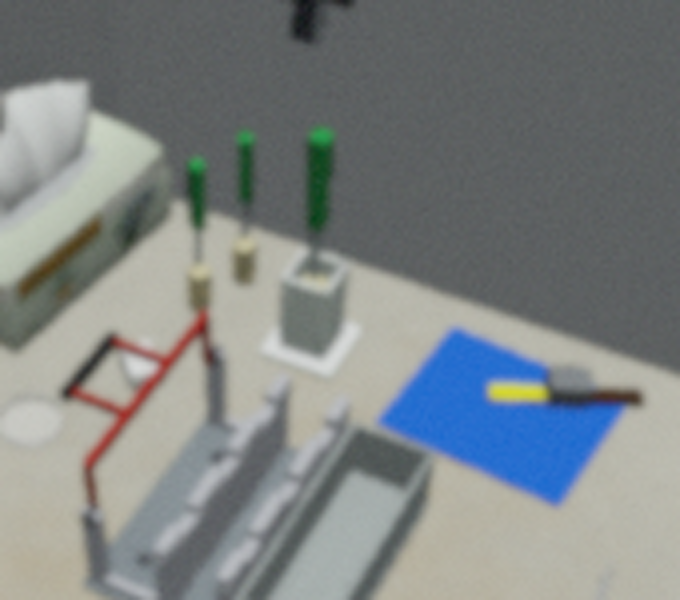

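View pics/t4.png

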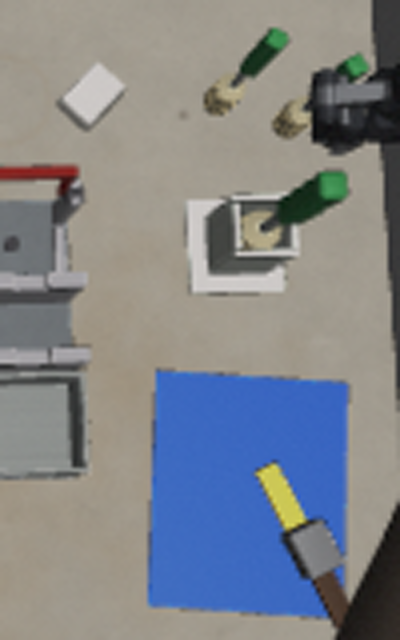

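Call:
arm_command:
  increments:
    - [[0.1, 0.1, -0.01, 0.0, 50], [0.1, 0.1, -0.01, 0.0, 50], [0.1, 0.1, -0.01, 0.0, 50], [0.1, 0.215, -0.03, 0.02, 85], [0.1, 0.215, -0.03, 0.02, 85], [0.1, 0.215, -0.03, 0.02, 85], [0.1, 0.215, -0.03, 0.02, 85], [0.1, 0.215, -0.03, 0.02, 85], [0.1, 0.215, -0.03, 0.02, 85], [0.1, 0.215, -0.03, 0.02, 85], [0.1, 0.215, -0.03, 0.02, 85], [0.1, 0.215, -0.03, 0.02, 85]]

```text
time_s: 24.53
ee_pos: [0.4058, -0.2957, 0.2758]
eef_rot: [[-0.082, 0.996, 0.036], [0.997, 0.082, -0.005], [-0.008, 0.035, -0.999]]
wrist_force: [0.5, 0.1, 0.0]
width: 0.047
```

Run:
```python
from h import *
rel((.4,-.30,.27),25)
c=cap("top");np.savez("top5.npz",**c);crop(c["img"],365,175,465,315,4,"t5")
c=cap("wrist","w17");np.savez("w17.npz",**c)
```

```text
rel [-0.0037, -0.0064, 0.0056] spin 69.71634895459587 now [ 0.4058 -0.2957  0.2758] head 94.72 t 24.5 j6 0.849 w 0.047 F [0.5 0.1 0. ]
```

View pics/w17.png

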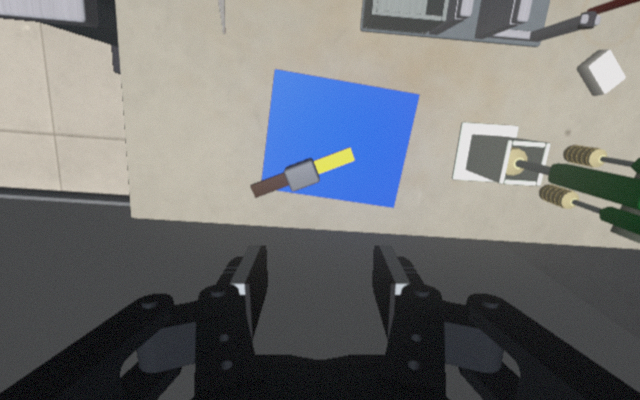

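View pics/t5.png

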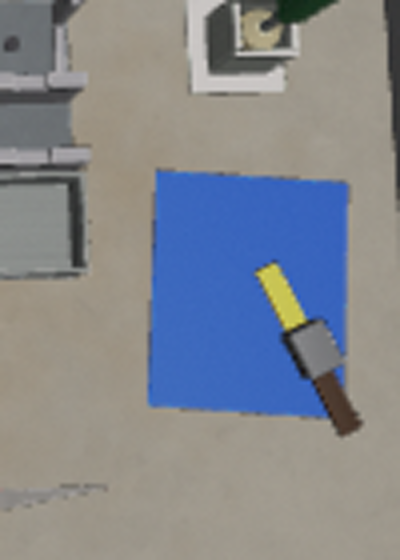

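```bash
cat > blade.py <<'E'
from h import *
def measure(c,roi):
    hsv=cv2.cvtColor(c["img"],cv2.COLOR_BGR2HSV);R=np.zeros((400,640),np.uint8);R[roi[1]:roi[3],roi[0]:roi[2]]=255
    out={}
    for n,lo,hi in [("brown",(0,60,20),(18,255,130)),("yellow",(22,120,120),(35,255,255))]:
        m=cv2.inRange(hsv,lo,hi)&R; q=max(cv2.findContours(m,0,2)[0],key=cv2.contourArea)
        P=np.array([ray(c,*p[0],.0085)[:2] for p in q],np.float32)*1000
        r=cv2.minAreaRect(P);out[n]=np.array(r[0]);print(n,cv2.contourArea(q),r)
    d=out["yellow"]-out["brown"];print("mid",(out["yellow"]+out["brown"])/2,"dist",np.linalg.norm(d),"heading",np.degrees(np.arctan2(d[1],d[0])))
E
python3 - <<'E'
from blade import *
measure(dict(np.load("w17.npz")),(230,120,380,210));measure(dict(np.load("top5.npz")),(415,230,465,290))
w=dict(np.load("w17.npz"));crop(w["img"],230,120,380,220,5,"w17c")
E
```

```text
brown 141.0 ((349.6646423339844, -327.5726623535156), (28.261688232421875, 14.124584197998047), 24.19876480102539)
yellow 430.0 ((431.625244140625, -289.5579528808594), (45.759246826171875, 15.178525924682617), 25.18979835510254)
mid [ 390.64494324 -308.56530762] dist 90.34743153403512 heading 24.882665575037883
brown 63.0 ((357.2822570800781, -323.8799743652344), (42.10511016845703, 15.461544036865234), 23.750347137451172)
yellow 69.5 ((433.94549560546875, -287.9457702636719), (45.32748031616211, 14.338958740234375), 23.857662200927734)
mid [ 395.61387634 -305.91287231] dist 84.66710793226427 heading 25.1137999934669
```

View pics/w17c.png

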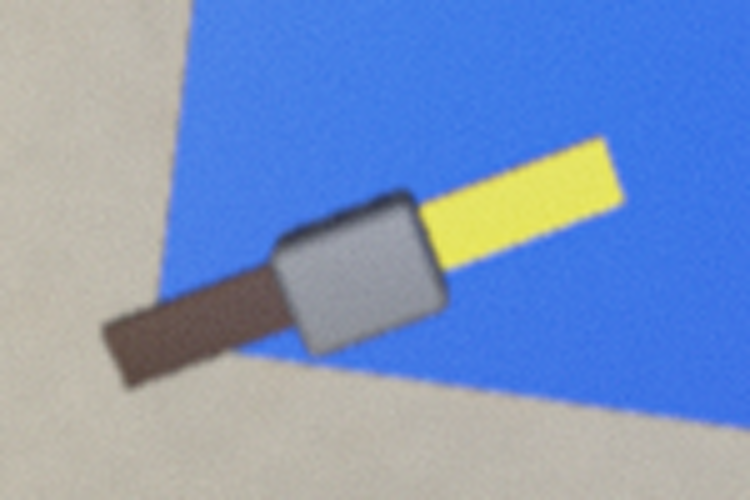

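Run:
```python
from h import *
w=dict(np.load("w17.npz"));a=ray(w,253,191.4,.009);b=ray(w,352.8,154,.009);print(a,b,(a+b)/2,np.linalg.norm(a-b),np.degrees(np.arctan2(*(b-a)[1::-1])),"hub",ray(w,302,174.4,.029))
t=dict(np.load("top5.npz"));print("hub top",ray(t,365+319/4,175+345/4,.029));a=ray(t,365+348/4,175+430/4,.009);b=ray(t,365+266/4,175+268/4,.009);print(a,b,(a+b)/2,np.linalg.norm(a-b))
```

```text
[ 0.33667932 -0.33413407  0.009     ] [ 0.45408136 -0.27997742  0.009     ] [ 0.39538034 -0.30705574  0.009     ] 0.12929107287110037 24.763505930664387 hub [ 0.39500041 -0.30505615  0.029     ]
hub top [ 0.39807788 -0.30834389  0.029     ]
[ 0.33784408 -0.33159222  0.009     ] [ 0.4531356  -0.28002056  0.009     ] [ 0.39548984 -0.30580639  0.009     ] 0.1263003117766856
```

Run:
```python
from h import *
rel((.396,-.306,.10),24.9)
```

```text
rel [-0.0078, -0.017, 0.1756] spin 70.15192263871995 now [ 0.4059 -0.2958  0.276 ] head 95.05 t 24.6 j6 0.843 w 0.0469 F [-0.8 -0.3  0.3]
```

Call:
arm_command:
  increments:
    - [[0.1, -0.008, -0.017, 0.04, 70.2], [0.1, -0.008, -0.017, 0.08, 70.2], [0.1, -0.008, -0.017, 0.12, 70.2], [0.1, -0.008, -0.017, 0.15, 70.2], [0.1, -0.008, -0.017, 0.175, 70.2], [0.1, -0.008, -0.017, 0.175, 70.2], [0.1, -0.008, -0.017, 0.175, 70.2], [0.1, -0.008, -0.017, 0.175, 70.2], [0.1, -0.008, -0.017, 0.175, 70.2], [0.1, -0.008, -0.017, 0.175, 70.2], [0.1, -0.008, -0.017, 0.175, 70.2], [0.1, -0.008, -0.017, 0.175, 70.2]]

```text
time_s: 25.63
ee_pos: [0.3954, -0.3057, 0.0997]
eef_rot: [[0.905, 0.425, 0.035], [0.425, -0.905, -0.004], [0.03, 0.019, -0.999]]
wrist_force: [0.2, 0.4, 0.7]
width: 0.0467
```

Run:
```python
from h import *
c=cap("wrist","w18")
rel((.396,-.306,.0095),24.9)
s=sensors.state();print(np.round(s["eef_rot"],3).tolist())
```

```text
rel [-0.0024, -0.0013, 0.0903] spin 0.23073503385850813 now [ 0.3956 -0.3058  0.0999] head 25.13 t 25.7 j6 2.035 w 0.0472 F [-0.5 -0.3  0.7]
[[0.905, 0.424, 0.035], [0.424, -0.905, -0.004], [0.03, 0.019, -0.999]]
```

View pics/w18.png

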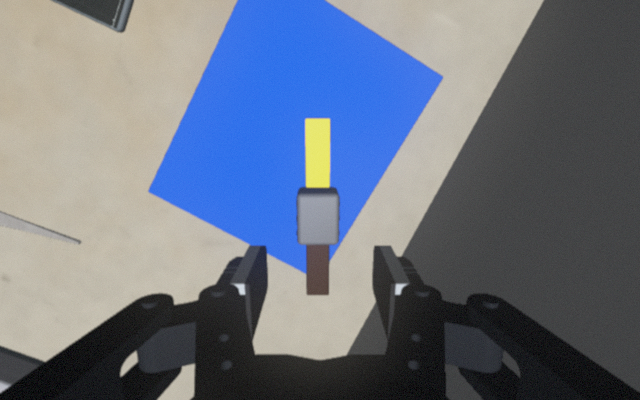

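Call:
arm_command:
  increments:
    - [[0.1, -0.001, 0, 0.04, 0.2], [0.1, -0.002, -0.001, 0.07, 0.2], [0.1, -0.0024, -0.001, 0.085, 0.2], [0.1, -0.0024, -0.001, 0.089, 0.2], [0.1, -0.0024, -0.001, 0.089, 0.2], [0.1, -0.0024, -0.001, 0.089, 0.2], [-1, -0.0024, -0.001, 0.089, 0.2], [-1, -0.0024, -0.001, 0.089, 0.2], [-1, -0.0024, -0.001, 0.089, 0.2], [-1, -0.0024, -0.001, 0.089, 0.2], [-1, -0.0024, -0.001, 0.089, 0.2], [-1, -0.0024, -0.001, 0.089, 0.2]]

```text
time_s: 26.68
ee_pos: [0.3972, -0.3072, 0.0127]
eef_rot: [[0.906, 0.421, 0.038], [0.422, -0.907, -0.007], [0.032, 0.022, -0.999]]
wrist_force: [-0.9, 0.6, 6.3]
width: 0.0268
```

Run:
```python
from h import *
rel((.396,-.306,.18),24.9)
rel((.5545,.02,.18),180)
s=sensors.state();print(np.round(s["eef_rot"],3).tolist())
```

```text
rel [0.0046, 0.0021, -0.1672] spin 0.059053959402518785 now [ 0.3972 -0.3072  0.0127] head 24.96 t 26.7 j6 2.038 w 0.0268 F [-0.9  0.6  6.3]
rel [0.2858, -0.2268, -0.1634] spin -155.04094604059753 now [ 0.3972 -0.3072  0.0127] head 24.96 t 26.7 j6 2.038 w 0.0268 F [-0.9  0.6  6.3]
[[0.906, 0.421, 0.038], [0.422, -0.907, -0.007], [0.032, 0.022, -0.999]]
```

Call:
arm_command:
  increments:
    - [[-1, 0.001, 0, -0.03, 0], [-1, 0.002, 0.001, -0.07, -5], [-1, 0.004, 0.002, -0.12, -15], [-1, 0.0046, 0.002, -0.17, -30], [-1, 0.15, -0.12, -0.18, -80], [-1, 0.15, -0.12, -0.18, -80], [-1, 0.15, -0.12, -0.18, -80], [-1, 0.15, -0.12, -0.18, -80], [-1, 0.15, -0.12, -0.18, -80], [-1, 0.15, -0.12, -0.18, -80], [-1, 0.15, -0.12, -0.18, -80], [-1, 0.15, -0.12, -0.18, -80]]

```text
time_s: 27.68
ee_pos: [0.4762, -0.1331, 0.1953]
eef_rot: [[-0.208, 0.977, 0.039], [0.978, 0.209, -0.007], [-0.015, 0.037, -0.999]]
wrist_force: [-0.2, 0.2, -0.8]
width: 0.0268
```

Run:
```python
from h import *
rel((.5545,.02,.18),180)
c=cap("wrist","w19")
```

```text
rel [0.1337, 0.1079, 0.0173] spin -77.97857841219621 now [ 0.4762 -0.1331  0.1953] head 102.02 t 27.7 j6 1.086 w 0.0268 F [-0.2  0.2 -0.8]
```

View pics/w19.png

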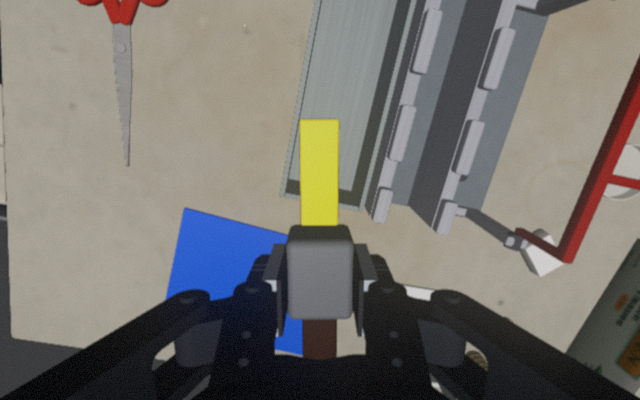

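Call:
arm_command:
  increments:
    - [[-1, 0.134, 0.108, 0, -78], [-1, 0.134, 0.108, 0, -78], [-1, 0.134, 0.108, 0, -78], [-1, 0.134, 0.108, 0, -78], [-1, 0.134, 0.108, 0, -78], [-1, 0.134, 0.108, 0.01, -78], [-1, 0.134, 0.108, 0.017, -78], [-1, 0.134, 0.108, 0.017, -78], [-1, 0.134, 0.108, 0.017, -78], [-1, 0.134, 0.108, 0.017, -78], [-1, 0.134, 0.108, 0.017, -78], [-1, 0.134, 0.108, 0.017, -78]]

```text
time_s: 28.73
ee_pos: [0.5537, 0.0203, 0.1805]
eef_rot: [[-0.999, -0.006, 0.039], [-0.006, 1.0, -0.007], [-0.039, -0.007, -0.999]]
wrist_force: [-0.4, 0.0, -1.2]
width: 0.0268
```

Run:
```python
from h import *
rel((.5545,.02,.11),180)
c=cap("wrist","w20");np.savez("w20.npz",**c);crop(c["img"],200,90,440,290,3.3,"w20c")
s=sensors.state();print(np.round(s["eef_rot"],3).tolist())
c=cap("scene");crop(c["img"],270,60,440,210,4,"s11")
```

```text
rel [0.0019, 0.0002, 0.0705] spin 0.3568892755417892 now [0.5537 0.0203 0.1805] head -179.64 t 28.7 j6 0.035 w 0.0268 F [-0.4  0.  -1.2]
[[-0.999, -0.001, 0.039], [-0.001, 1.0, -0.007], [-0.039, -0.007, -0.999]]
```

View pics/w20.png

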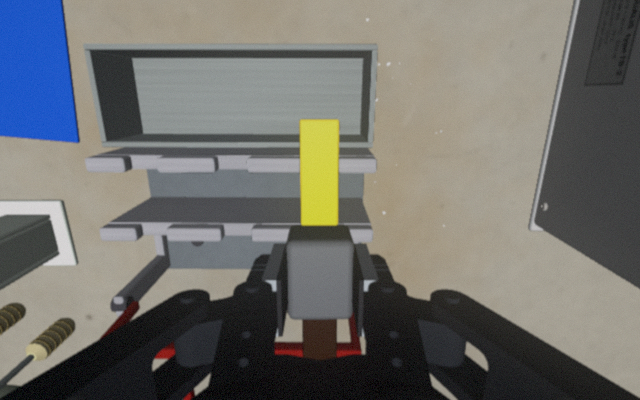

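View pics/s11.png

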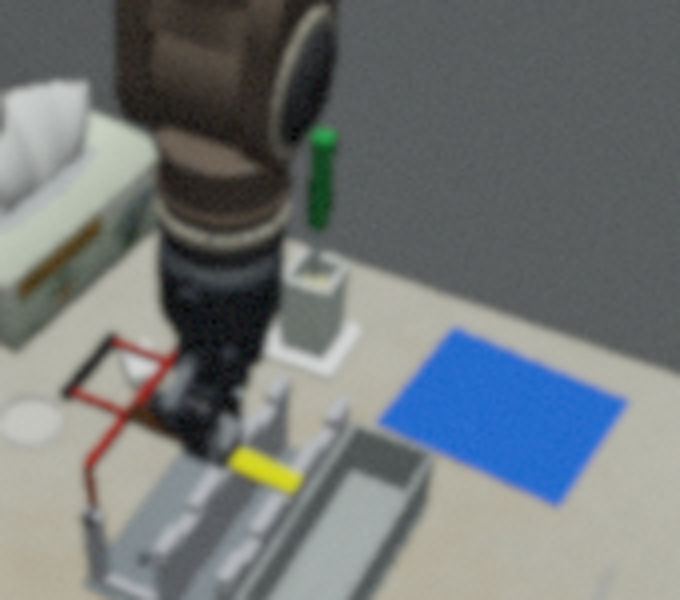

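Run:
```python
from h import *
rel((.5545,.02,.105),180);rel((.5545,.02,.094),180);rel((.5545,.02,.087),180)
```

```text
rel [0.0021, 0.0002, 0.0755] spin 0.026083492366296923 now [0.5536 0.0203 0.1805] head -179.97 t 28.8 j6 0.041 w 0.0269 F [ 0.1 -0.2 -1.4]
rel [0.0025, 0.0003, 0.0865] spin 0.026083492366296923 now [0.5536 0.0203 0.1805] head -179.97 t 28.8 j6 0.041 w 0.0269 F [ 0.1 -0.2 -1.4]
rel [0.0028, 0.0004, 0.0935] spin 0.026083492366296923 now [0.5536 0.0203 0.1805] head -179.97 t 28.8 j6 0.041 w 0.0269 F [ 0.1 -0.2 -1.4]
```

Call:
arm_command:
  increments:
    - [[-1, 0.001, 0, 0.03, 0], [-1, 0.0015, 0, 0.055, 0], [-1, 0.002, 0, 0.07, 0], [-1, 0.0021, 0, 0.0755, 0], [-1, 0.0021, 0, 0.0755, 0], [-1, 0.0021, 0, 0.0755, 0]]

```text
time_s: 29.33
ee_pos: [0.5548, 0.0198, 0.1057]
eef_rot: [[-0.999, 0.002, 0.04], [0.001, 1.0, -0.007], [-0.04, -0.007, -0.999]]
wrist_force: [-0.2, -0.1, -0.2]
width: 0.0266
```

Run:
```python
from h import *
rel((.5545,.02,.094),180);rel((.5545,.02,.087),180)
c=cap("wrist","w21");np.savez("w21.npz",**c);crop(c["img"],220,90,420,290,3.5,"w21c")
```

```text
rel [0.0008, 0.0003, 0.0116] spin -0.07532551043158264 now [0.5548 0.0198 0.1057] head 179.92 t 29.3 j6 0.041 w 0.0266 F [-0.2 -0.1 -0.2]
rel [0.0011, 0.0003, 0.0186] spin -0.07532551043158264 now [0.5548 0.0198 0.1057] head 179.92 t 29.3 j6 0.041 w 0.0266 F [-0.2 -0.1 -0.2]
```

View pics/w21c.png

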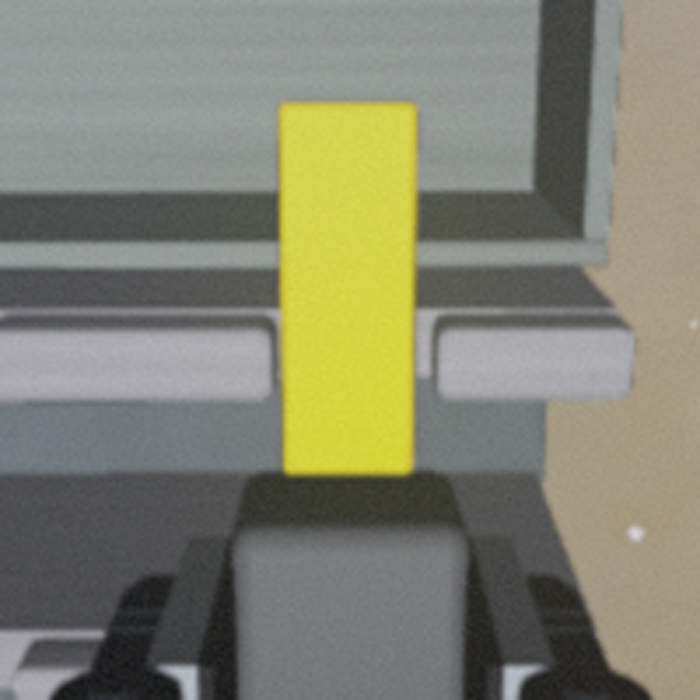

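Call:
arm_command:
  increments:
    - [[-1, 0.0008, 0.0009, 0.005, 0], [-1, 0.0008, 0.0009, 0.0116, 0], [-1, 0.001, 0.0009, 0.015, 0], [-1, 0.001, 0.0009, 0.017, 0], [-1, 0.001, 0.0009, 0.0175, 0], [-1, 0.001, 0.0009, 0.0175, 0]]

```text
time_s: 29.88
ee_pos: [0.5564, 0.0205, 0.0953]
eef_rot: [[-0.999, 0.002, 0.048], [0.001, 1.0, -0.007], [-0.048, -0.007, -0.999]]
wrist_force: [-16.1, -0.2, 37.2]
width: 0.0264
```

Run:
```python
from h import *
rel((.5545,.02,.087),180)
c=cap("wrist");crop(c["img"],220,90,420,290,3.5,"w22c")
c=cap("scene");crop(c["img"],290,130,380,220,6,"s12")
```

```text
rel [0.0023, -0.0005, 0.0082] spin -0.07718177715003094 now [0.5564 0.0205 0.0953] head 179.92 t 29.9 j6 0.043 w 0.0264 F [-16.1  -0.2  37.2]
```

View pics/w22c.png

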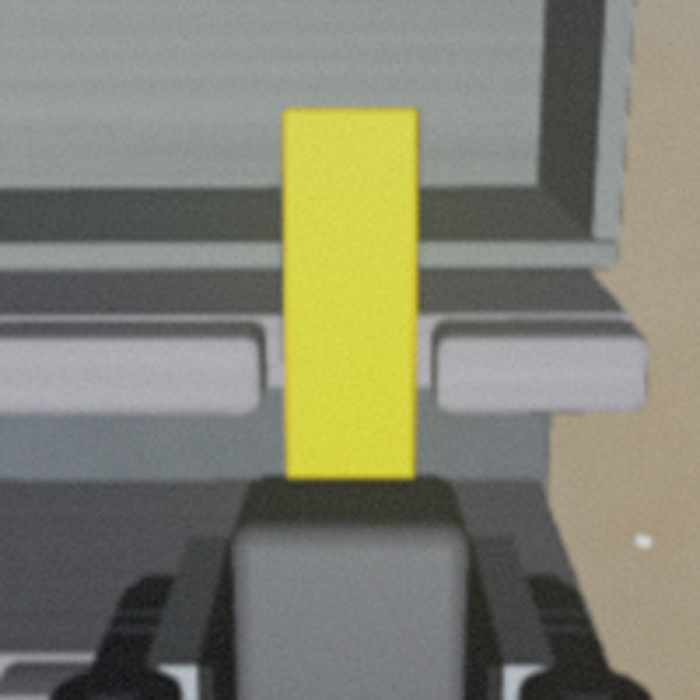

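View pics/s12.png

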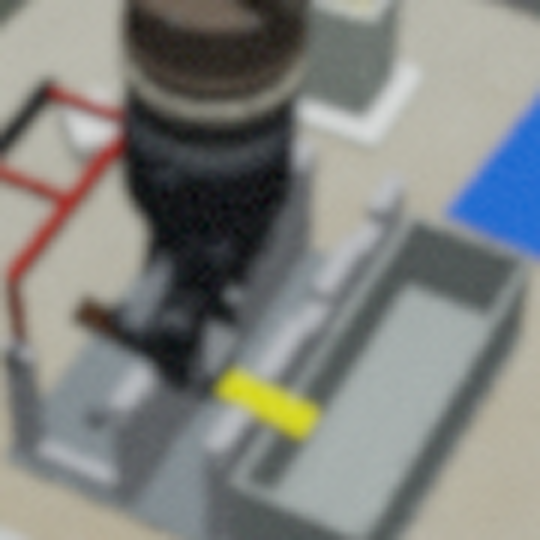

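Call:
arm_command:
  increments:
    - [[-1, 0.001, -0.0005, -0.004, 0], [-1, 0.001, -0.0005, -0.012, 0], [-1, 0.001, -0.0005, -0.012, 0], [-1, 0.001, -0.0005, -0.012, 0]]

```text
time_s: 30.32
ee_pos: [0.5551, 0.0202, 0.1073]
eef_rot: [[-0.999, 0.002, 0.049], [0.001, 1.0, -0.007], [-0.049, -0.007, -0.999]]
wrist_force: [-0.5, 0.4, -1.3]
width: 0.0264
```

Run:
```python
from h import *
rel((.5545,.02,.087),180)
s=sensors.state();print(np.round(s["eef_rot"],3).tolist())
c=cap("wrist","w23");np.savez("w23.npz",**c)
W=cloud(c);hsv=cv2.cvtColor(c["img"],cv2.COLOR_BGR2HSV)
m=cv2.inRange(hsv,(22,120,120),(35,255,255));q=max(cv2.findContours(m,0,2)[0],key=cv2.contourArea);x,y,w,h=cv2.boundingRect(q);print(x,y,w,h)
for v in range(y+3,y+h-2,6): print(v,W[v,x+w//2].round(4))
print("tip",[ray(c,x+w/2,y,z).round(4) for z in (.085,.09,.095)])
for v in (235,245,255,265,275): print("hub",v,W[v,320].round(4))
```

```text
rel [0.0016, -0.0, 0.0203] spin -0.08532610128270335 now [0.5551 0.0202 0.1073] head 179.91 t 30.3 j6 0.042 w 0.0264 F [-0.5  0.4 -1.3]
[[-0.999, 0.002, 0.049], [0.001, 1.0, -0.007], [-0.049, -0.007, -0.999]]
300 120 40 107
123 [0.4944 0.0197 0.0981]
129 [0.4969 0.0197 0.0987]
135 [0.4995 0.0197 0.0982]
141 [0.5019 0.0197 0.0993]
147 [0.5046 0.0197 0.0984]
153 [0.507  0.0197 0.0998]
159 [0.5096 0.0197 0.0999]
165 [0.512  0.0197 0.1008]
171 [0.515  0.0197 0.0994]
177 [0.5174 0.0197 0.1006]
183 [0.5199 0.0197 0.1014]
189 [0.5226 0.0197 0.1017]
195 [0.5256 0.0196 0.101 ]
201 [0.5281 0.0196 0.1018]
207 [0.5307 0.0196 0.1025]
213 [0.5334 0.0196 0.1029]
219 [0.5363 0.0196 0.1027]
tip [array([0.4942, 0.0197, 0.085 ]), array([0.4938, 0.0197, 0.09  ]), array([0.4934, 0.0197, 0.095 ])]
hub 235 [0.5384 0.0197 0.116 ]
hub 245 [0.5394 0.0197 0.1235]
hub 255 [0.5433 0.0197 0.1246]
hub 265 [0.5475 0.0197 0.125 ]
hub 275 [0.5516 0.0197 0.1257]
```

Call:
arm_command:
  increments:
    - [[-1, 0.0035, 0, 0, 0], [-1, 0.0038, 0, 0.005, 0], [-1, 0.004, 0, 0.01, 0], [-1, 0.0043, 0, 0.014, 0], [-1, 0.0044, 0, 0.0165, 0], [-1, 0.0044, 0, 0.0165, 0], [-1, 0.0044, 0, 0.0165, 0]]

```text
time_s: 30.95
ee_pos: [0.5507, 0.02, 0.0898]
eef_rot: [[-0.999, 0.002, 0.047], [0.001, 1.0, -0.007], [-0.047, -0.007, -0.999]]
wrist_force: [-1.9, 0.5, 2.7]
width: 0.0266
```

```bash
cat > yel.py <<'E'
from h import *
def yel(name):
    c=cap("wrist",name);W=cloud(c);hsv=cv2.cvtColor(c["img"],cv2.COLOR_BGR2HSV)
    m=cv2.inRange(hsv,(22,120,120),(35,255,255));q=max(cv2.findContours(m,0,2)[0],key=cv2.contourArea);x,y,w,h=cv2.boundingRect(q)
    P=W[y+3:y+h-2,x+w//2];k=np.polyfit(P[:,0],P[:,2],1);t=ray(c,x+w/2,y,np.polyval(k,P[0,0]));print("tip",t.round(4),"slope",k[0].round(4),"ctr x",t[0]+.065,"z plate top at centre",np.polyval(k,t[0]+.065).round(4))
    for u in (10,20,30): pass
    for v in (255,265,275): print("hub",W[v,320].round(4))
    return c
E
python3 - <<'E'
from yel import *
rel((.5516,.02,.087),180)
c=yel("w24");crop(c["img"],220,90,420,290,3.5,"w24c")
E
```

```text
rel [-0.0008, -0.0, 0.0028] spin -0.08594354693687478 now [0.5507 0.02   0.0898] head 179.91 t 30.9 j6 0.042 w 0.0266 F [-1.9  0.5  2.7]
 ** On entry to DLASCL parameter number  4 had an illegal value
 ** On entry to DLASCL parameter number  4 had an illegal value
 ** On entry to DLASCL parameter number  4 had an illegal value
 ** On entry to DLASCL parameter number  4 had an illegal value
 ** On entry to DLASCL parameter number  5 had an illegal value
 ** On entry to DLASCL parameter number  4 had an illegal valueTraceback (most recent call last):
  File "<stdin>", line 3, in <module>
  File "yel.py", line 5, in yel
    P=W[y+3:y+h-2,x+w//2];k=np.polyfit(P[:,0],P[:,2],1);t=ray(c,x+w/2,y,np.polyval(k,P[0,0]));print("tip",t.round(4),"slope",k[0].round(4),"ctr x",t[0]+.065,"z plate top at centre",np.polyval(k,t[0]+.065).round(4))
                            ~~~~~~~~~~^^^^^^^^^^^^^^^^^
    c, resids, rank, s = lstsq(lhs, rhs, rcond)
                         ~~~~~^^^^^^^^^^^^^^^^^
    x, resids, rank, s = _umath_linalg.lstsq(a, b, rcond,
                         ~~~~~~~~~~~~~~~~~~~^^^^^^^^^^^^^
                                             signature=signature)
                                             ^^^^^^^^^^^^^^^^^^^^
    raise LinAlgError("SVD did not converge in Linear Least Squares")
numpy.linalg.LinAlgError: SVD did not converge in Linear Least Squares
```

```bash
sed -i 's/;k=np.polyfit/;P=P[~np.isnan(P[:,2])];k=np.polyfit/' yel.py
python3 - <<'E'
from yel import *
c=yel("w24");crop(c["img"],220,90,420,290,3.5,"w24c")
E
```

```text
tip [0.4887 0.0196 0.0814] slope 0.1051 ctr x 0.5536664662696448 z plate top at centre 0.0881
hub [0.5394 0.0196 0.1059]
hub [0.5429 0.0196 0.1078]
hub [0.5478 0.0196 0.1071]
```

View pics/w24c.png

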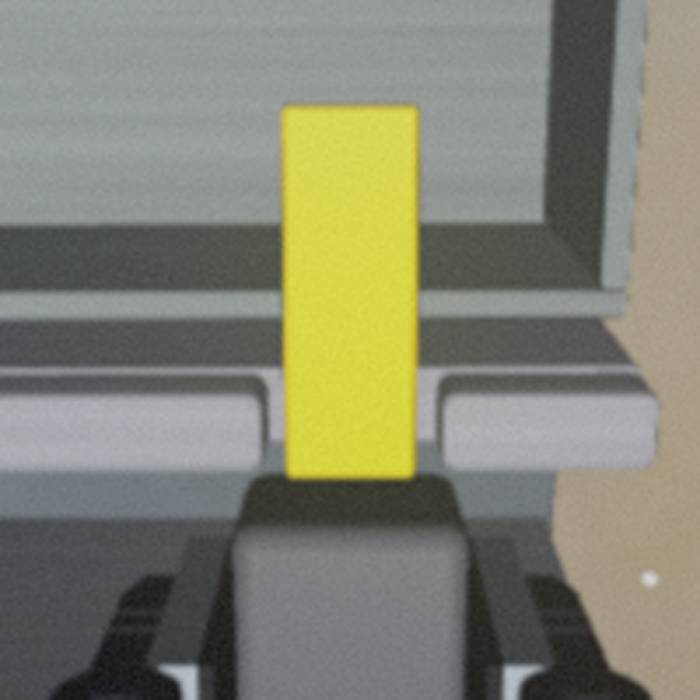

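Call:
arm_command:
  increments:
    - [[-1, 0, 0, 0.0015, 0], [-1, 0, 0, 0.0015, 0], [-0.2, 0, 0, 0.0015, 0], [0.0, 0, 0, 0.0015, 0], [0.0, 0, 0, 0.0015, 0], [0.0, 0, 0, 0.0015, 0], [0.0, -0.001, 0, -0.03, 0], [0.0, -0.003, 0, -0.07, 0], [0.0, -0.005, 0, -0.11, 0], [0.0, -0.005, 0, -0.11, 0], [0.0, -0.005, 0, -0.11, 0]]

```text
time_s: 31.97
ee_pos: [0.5522, 0.0209, 0.2027]
eef_rot: [[-0.999, 0.002, 0.052], [0.001, 1.0, -0.007], [-0.052, -0.006, -0.999]]
wrist_force: [0.2, -0.5, -1.1]
width: 0.0431
```

Run:
```python
from yel import *
c=yel("w25");rel((.5545,.02,.2),180)
c=cap("scene");crop(c["img"],290,130,380,220,6,"s13")
```

```text
tip [0.4895 0.0198 0.0847] slope 0.0017 ctr x 0.5545326529892403 z plate top at centre 0.0848
hub [0.6095 0.0194 0.0842]
hub [0.619  0.0193 0.0839]
hub [0.6769 0.0186 0.001 ]
rel [-0.0034, -0.0008, 0.0007] spin -0.08172896785768557 now [0.5511 0.0208 0.2005] head 179.92 t 32.0 j6 0.044 w 0.0429 F [-0.5 -0.2 -1.1]
```

View pics/w25.png

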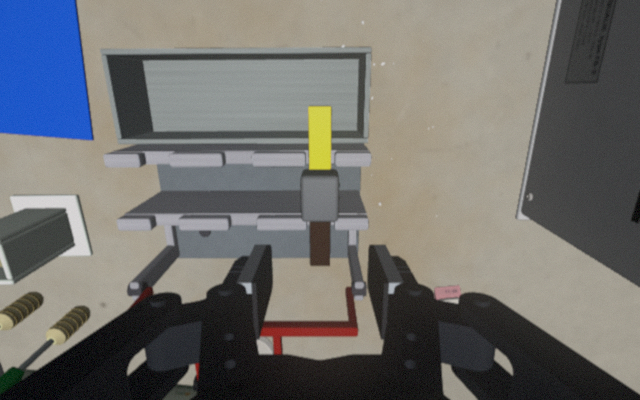

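View pics/s13.png

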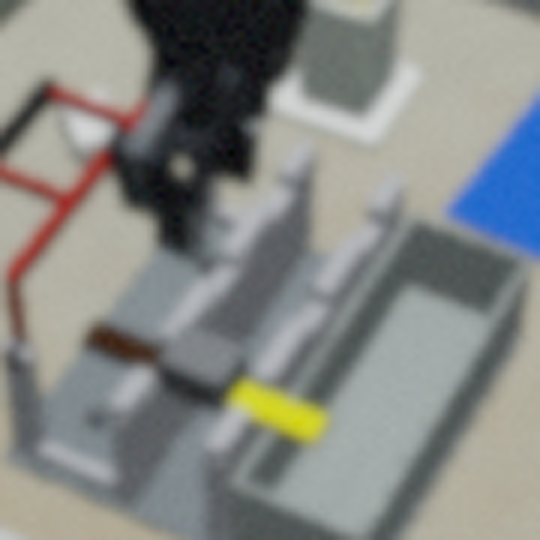

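Call:
arm_command:
  increments:
    - [[-1, -0.08, -0.03, -0.015, 0], [-1, -0.08, -0.03, -0.015, 0], [-1, -0.16, -0.062, -0.015, 0], [-1, -0.178, -0.062, -0.015, 0], [-1, -0.178, -0.062, -0.015, 0], [-1, -0.178, -0.062, -0.015, 0], [-1, -0.178, -0.062, -0.015, 0], [-1, -0.178, -0.062, -0.015, 0], [-1, -0.178, -0.062, -0.015, 0], [-1, -0.178, -0.062, -0.015, 0]]

```text
time_s: 32.9
ee_pos: [0.7263, -0.0409, 0.2234]
eef_rot: [[-0.999, 0.001, 0.046], [0.001, 1.0, -0.007], [-0.046, -0.007, -0.999]]
wrist_force: [0.2, -0.6, -0.2]
width: 0.0004
```

Run:
```python
from h import *
rel((.728,-.0415,.118),180)
s=sensors.state();print(np.round(s["eef_rot"],3).tolist())
c=cap("wrist","w26");np.savez("w26.npz",**c)
c=cap("scene");crop(c["img"],270,60,440,210,4,"s14");np.savez("s14.npz",**c)
c=cap("top");crop(c["img"],265,115,465,285,4,"t14");np.savez("t14.npz",**c)
```

```text
rel [0.0032, 0.0001, 0.1054] spin -0.05333768262187277 now [ 0.7263 -0.0409  0.2234] head 179.95 t 32.9 j6 -0.054 w 0.0004 F [ 0.2 -0.6 -0.2]
[[-0.999, 0.001, 0.046], [0.001, 1.0, -0.007], [-0.046, -0.007, -0.999]]
```

View pics/w26.png

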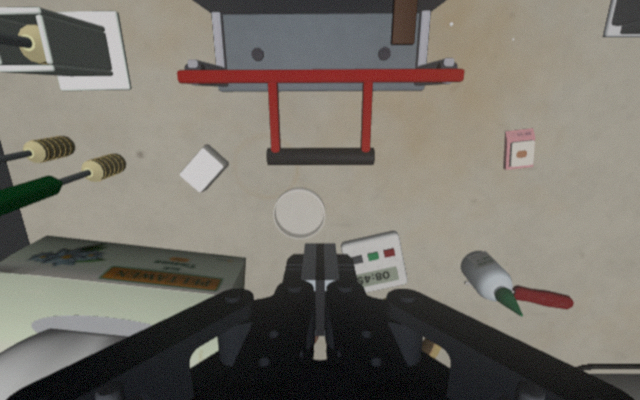

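View pics/s14.png

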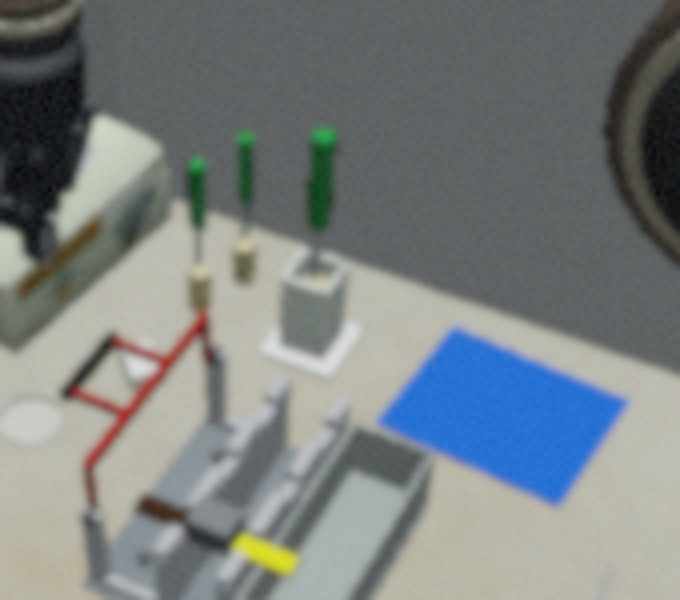

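View pics/t14.png

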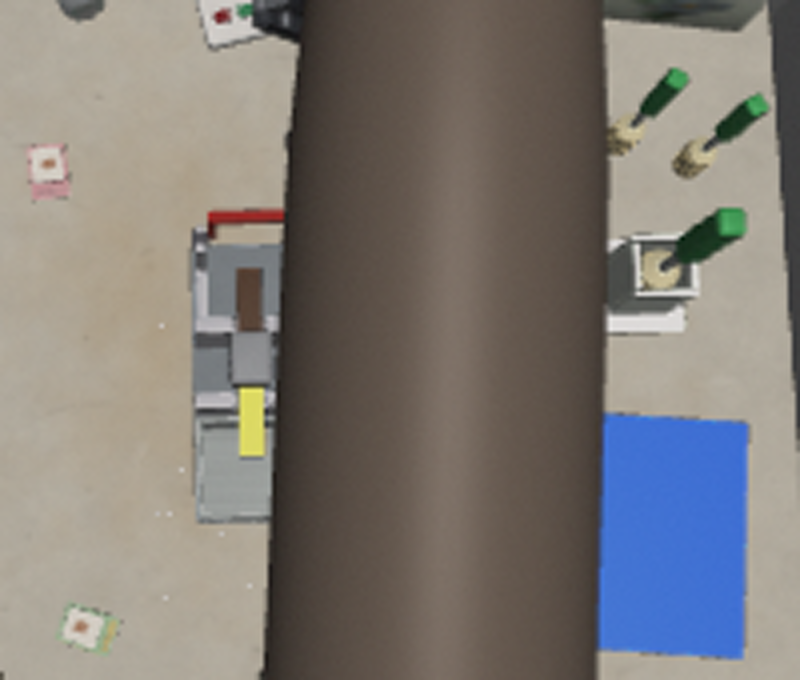

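Run:
```python
from h import *
c=dict(np.load("w26.npz"))
print(ray(c,320,156,.137),ray(c,268,156,.137),ray(c,374,156,.137),cloud(c)[156,320])
s=sensors.state();p0=np.array(s["ee_pos"]);R=np.array(s["eef_rot"])
print((R.T@(np.array((.728,-.0415,.118))-p0)).round(4))
for th in np.arange(1.6,-.11,-.15):
    f=np.radians(50.7)+th
    p=np.array([.6395-.071*np.cos(f)+.016,-.0415,.088+.071*np.sin(f)-.014]); print(round(th,2),p.round(4),(R.T@(p-p0)).round(3).tolist())
```

```text
[ 0.69370564 -0.04192169  0.137     ] [ 0.69363717 -0.07655323  0.137     ] [ 0.6937766  -0.00603659  0.137     ] [ 0.69356355 -0.04191647  0.1377864 ]
[0.0037 0.0002 0.1057]
1.6 [ 0.7117 -0.0415  0.1173] [0.02, 0.0, 0.106]
1.45 [ 0.7046 -0.0415  0.1253] [0.027, 0.0, 0.097]
1.3 [ 0.6964 -0.0415  0.132 ] [0.035, 0.0, 0.09]
1.15 [ 0.6873 -0.0415  0.1375] [0.044, 0.0, 0.084]
1.0 [ 0.6774 -0.0415  0.1415] [0.053, 0.0, 0.08]
0.85 [ 0.6671 -0.0415  0.144 ] [0.063, -0.0, 0.077]
0.7 [ 0.6565 -0.0415  0.145 ] [0.074, -0.0, 0.075]
0.55 [ 0.6459 -0.0415  0.1443] [0.085, -0.0, 0.076]
0.4 [ 0.6355 -0.0415  0.1421] [0.095, -0.0, 0.077]
0.25 [ 0.6255 -0.0415  0.1384] [0.105, -0.0, 0.081]
0.1 [ 0.6162 -0.0415  0.1332] [0.115, -0.0, 0.085]
-0.05 [ 0.6078 -0.0415  0.1266] [0.123, 0.0, 0.091]
```

Handle at (0.6936, −0.042), matching an opening near 1.55 rad. Lower behind it, then pull it over.

Call:
arm_command:
  increments:
    - [[-1, 0.002, 0, 0.04, 0], [-1, 0.003, 0, 0.08, 0], [-1, 0.004, 0, 0.103, 0], [-1, 0.004, 0, 0.105, 0], [-1, 0.004, 0, 0.105, 0]]

```text
time_s: 33.47
ee_pos: [0.7264, -0.0416, 0.1177]
eef_rot: [[-0.999, 0.001, 0.044], [0.001, 1.0, -0.007], [-0.044, -0.007, -0.999]]
wrist_force: [-0.7, 0.4, 1.1]
width: -0.0001
```

Run:
```python
from h import *
s=sensors.state();p0=np.array(s["ee_pos"]);R=np.array(s["eef_rot"]);print(p0.round(4),R.round(3).tolist(),s["wrist_force"])
for th in np.arange(1.6,-.11,-.15):
    f=np.radians(50.7)+th
    p=np.array([.6395-.071*np.cos(f)+.016,-.0415,.088+.071*np.sin(f)-.014]); print(round(th,2),(R.T@(p-p0)).round(3).tolist())
```

```text
[ 0.7264 -0.0416  0.1177] [[-0.999, 0.001, 0.044], [0.001, 1.0, -0.007], [-0.044, -0.007, -0.999]] [-0.69985972  0.41844955  1.09185423]
1.6 [0.015, 0.0, -0.0]
1.45 [0.021, -0.0, -0.009]
1.3 [0.029, -0.0, -0.016]
1.15 [0.038, -0.0, -0.022]
1.0 [0.048, -0.0, -0.026]
0.85 [0.058, -0.0, -0.029]
0.7 [0.069, -0.0, -0.03]
0.55 [0.079, -0.0, -0.03]
0.4 [0.09, -0.0, -0.028]
0.25 [0.1, -0.0, -0.025]
0.1 [0.109, -0.0, -0.02]
-0.05 [0.118, -0.0, -0.014]
```

Call:
arm_command:
  increments:
    - [[-1, 0.015, 0, 0, 0], [-1, 0.021, 0, -0.009, 0], [-1, 0.029, 0, -0.016, 0], [-1, 0.038, 0, -0.022, 0], [-1, 0.048, 0, -0.026, 0], [-1, 0.058, 0, -0.029, 0], [-1, 0.069, 0, -0.03, 0], [-1, 0.079, 0, -0.03, 0], [-1, 0.09, 0, -0.028, 0], [-1, 0.1, 0, -0.025, 0], [-1, 0.109, 0, -0.02, 0], [-1, 0.115, 0, -0.016, 0]]

```text
time_s: 34.47
ee_pos: [0.6107, -0.0413, 0.1298]
eef_rot: [[-0.999, 0.001, 0.047], [0.001, 1.0, -0.007], [-0.047, -0.007, -0.999]]
wrist_force: [18.4, -0.6, 14.6]
width: 0.0001
```

Run:
```python
from h import *
rel((.609,-.0415,.128),180)
c=cap("scene");crop(c["img"],270,60,440,210,4,"s15");np.savez("s15.npz",**c)
```

```text
rel [0.0018, -0.0002, 0.0017] spin -0.0510875073717898 now [ 0.6107 -0.0413  0.1298] head 179.95 t 34.5 j6 -0.065 w 0.0001 F [18.4 -0.6 14.6]
```

View pics/s15.png

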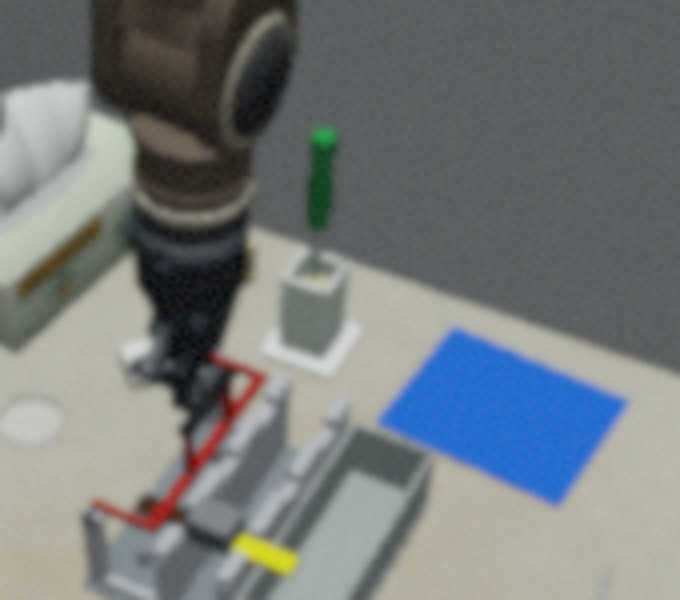

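Call:
arm_command:
  increments:
    - [[-1, -0.01, 0, 0, 0], [-1, -0.025, 0, 0, 0], [-1, -0.025, 0, 0, 0], [-1, -0.027, 0, -0.04, 0], [-1, -0.03, 0, -0.1, 0], [-1, 0.1, 0.0, -0.24, 0], [-1, 0.15, 0, -0.26, 0], [-1, 0.15, 0, -0.26, 0], [-1, 0.15, 0, -0.26, 0], [-1, 0.15, 0, -0.26, 0], [-1, 0.15, 0, -0.26, 0], [-1, 0.15, 0, -0.26, 0]]

```text
time_s: 35.52
ee_pos: [0.4445, -0.0394, 0.3888]
eef_rot: [[-0.998, 0.002, 0.056], [0.001, 1.0, -0.007], [-0.056, -0.007, -0.998]]
wrist_force: [-0.3, 0.2, 0.7]
width: -0.0002
```

Run:
```python
from h import *
rel((.47,-.04,.4),180)
c=cap("wrist","w30");np.savez("w30.npz",**c);crop(c["img"],230,100,410,290,3.1,"w30c")
s=cap("scene");crop(s["img"],270,80,440,230,4,"s30");np.savez("s30.npz",**s)
W=cloud(c);hsv=cv2.cvtColor(c["img"],cv2.COLOR_BGR2HSV)
m=cv2.inRange(hsv,(0,150,80),(6,255,255))>0;m[:,:230]=0;m[:,410:]=0
P=W[m];P=P[(P[:,2]>.06)&(P[:,2]<.13)];print("bail red pts",len(P),np.nanpercentile(P,[5,50,95],axis=0).round(4))
m=cv2.inRange(hsv,(22,120,120),(35,255,255))>0;P=W[m];print("yellow",np.nanmin(P,0),np.nanmax(P,0),np.nanmedian(P,0))
s0=dict(np.load("scene0.npz"));
d=cv2.absdiff(s0["img"],s["img"]).max(2);print(s0["img"].shape)
```

```text
rel [-0.026, -0.0007, -0.0098] spin -0.06601083641115224 now [ 0.4445 -0.0394  0.3888] head 179.93 t 35.5 j6 -0.085 w -0.0002 F [-0.3  0.2  0.7]
bail red pts 552 [[ 0.5888 -0.129   0.0952]
 [ 0.5945  0.0037  0.0968]
 [ 0.6347  0.0441  0.0981]]
yellow [0.48911743 0.01023207 0.02575331] [0.53662498 0.03643875 0.08722505] [0.51269822 0.01871889 0.08477186]
(400, 640, 3)
```

View pics/w30c.png

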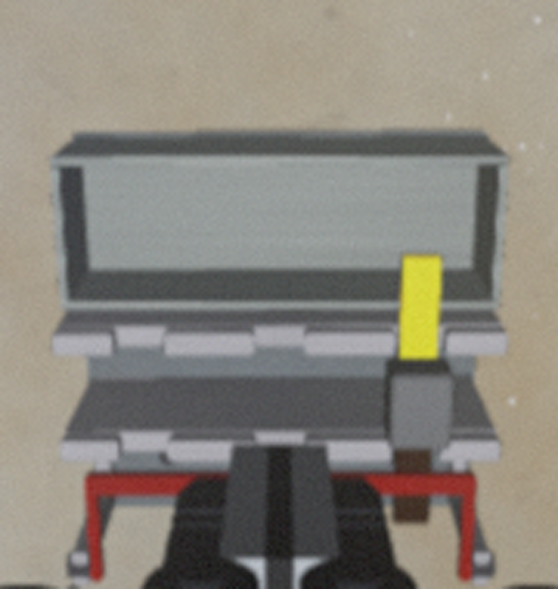

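View pics/s30.png

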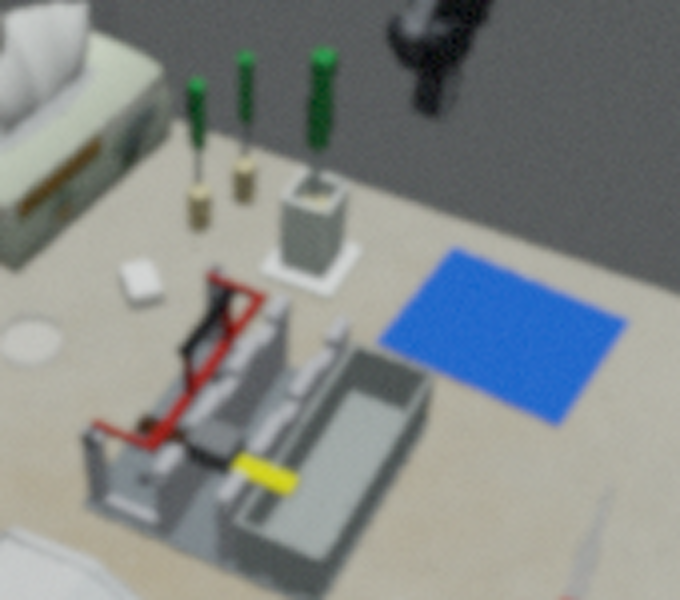

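Run:
```python
from h import *
def red(c,roi):
    hsv=cv2.cvtColor(c["img"],cv2.COLOR_BGR2HSV);m=cv2.inRange(hsv,(0,150,60),(8,255,255));R=np.zeros_like(m);R[roi[1]:roi[3],roi[0]:roi[2]]=255
    v,u=np.nonzero(m&R);return u.min(),u.max(),v.min(),v.max(),u.mean().round(2),v.mean().round(2)
for f in ("scene0","s30"): print(f,red(dict(np.load(f+".npz")),(285,140,345,200)))
t=cap("top");t0=dict(np.load("top0.npz"))
for c in (t0,t):
    print(red(c,(305,165,395,200)))
    g=cv2.cvtColor(c["img"],cv2.COLOR_BGR2HSV);m=cv2.inRange(g,(45,80,100),(85,255,255));m[:,:438]=0;m[:160]=0;m[185:]=0;v,u=np.nonzero(m);print("brush top",u.mean(),v.mean(),ray(c,u.mean(),v.mean(),.219),np.nanmedian(cloud(c)[m>0],0))
print(np.round(sensors.state()["time_s"],1))
```

```text
scene0 (np.int64(305), np.int64(334), np.int64(150), np.int64(190), np.float64(321.71), np.float64(170.26))
s30 (np.int64(305), np.int64(334), np.int64(154), np.int64(191), np.float64(318.09), np.float64(175.98))
(np.int64(317), np.int64(381), np.int64(172), np.int64(191), np.float64(348.49), np.float64(187.21))
brush top 447.0 170.0 [ 0.6178547  -0.26650725  0.219     ] [ 0.6175373  -0.26598346  0.21917352]
(np.int64(317), np.int64(381), np.int64(172), np.int64(191), np.float64(338.63), np.float64(187.17))
brush top 447.4390243902439 170.0731707317073 [ 0.61765621 -0.26754948  0.219     ] [ 0.61729372 -0.26805486  0.21889222]
35.7
```

Run:
```python
from h import *
t=cap("top");np.savez("t31.npz",**t);t0=dict(np.load("top0.npz"));s0=dict(np.load("scene0.npz"));s=dict(np.load("s30.npz"))
f=lambda i,a,b,c,d,k:cv2.resize(i[b:d,a:c],None,fx=k,fy=k,interpolation=cv2.INTER_CUBIC)
A=np.hstack([f(t0["img"],305,165,395,215,4),f(t["img"],305,165,395,215,4)]);B=np.hstack([f(s0["img"],285,140,345,200,6),f(s["img"],285,140,345,200,6)])
cv2.imwrite("pics/cmp.png",np.vstack([A,B]))
```

```text
(no output)
```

View pics/cmp.png

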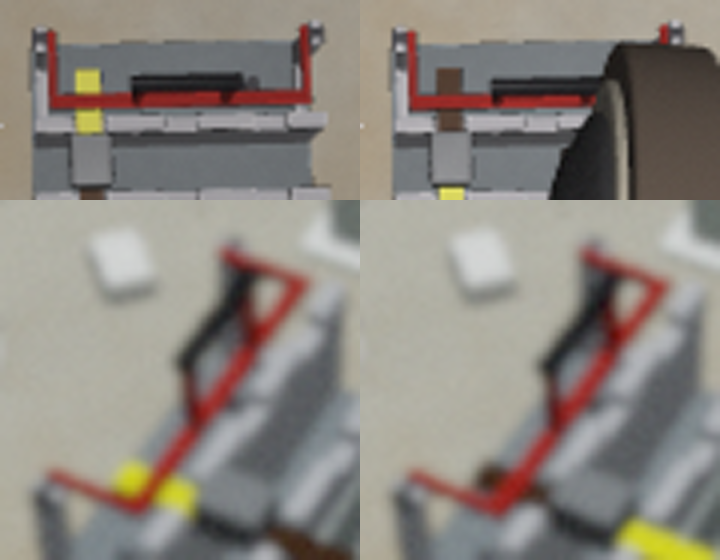

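Run:
```python
from h import *
c=dict(np.load("w1.npz"));W=cloud(c);hsv=cv2.cvtColor(c["img"],cv2.COLOR_BGR2HSV)
m=cv2.inRange(hsv,(0,150,80),(6,255,255))>0;m[:,:230]=0;m[:,410:]=0
P=W[m];P=P[(P[:,2]>.06)&(P[:,2]<.13)];print(np.nanpercentile(P,[5,50,95],axis=0).round(4))
from station import sign_off
print(sign_off())
```

```text
[[ 0.5892 -0.1284  0.0966]
 [ 0.5941 -0.0652  0.0984]
 [ 0.6329  0.0439  0.1   ]]
the job is handed in; nothing more can be done
None
```

I finished the whole sequence in about 36 s of the 210 s allowed and handed the job in. The system gives no verdict on hand-in.

- **Blade:** There was one blade, in the left bay. I opened the bail, laid the blade hub up on the mat, and put it back in the left bay after brushing, turned round so the yellow end faces out over the tub. It lies flat, with its plate top at about 85 mm and its centre within about 1 mm of the bay.
- **Knocked blade:** While I was brushing, the blade was knocked partly off the mat's edge. I found it again and picked it up from there.
- **First seating try:** The hub met the rear beam with about 40 N at the wrist (37 N vertical), because the blade sat about 3.5 mm too far back in the grip. I lifted it, shifted it and seated it with almost no force.
- **Brushing:** I made two strokes in the left half, then two in the right half plus one extra. The brush slipped about 4 mm in the grip, so the first right stroke may have stopped 3–4 mm above the floor; the second right stroke was pressed until it touched.
- **Brush in the pot:** It stands upright, with its top within about 1–2 mm of its starting position.
- **Bail:** It was pushed against its stop with about 18 N. In the top view, the part not hidden by the arm lines up with its closed position at the start. The depth reading gives the bar about 1.5 mm lower than at the start, and one colour count in the scene view differed slightly. I judged it fully closed by eye from side-by-side crops.
- **Bystanders:** I never touched the cassettes or the wax block. The wax block looks unmoved in side-by-side crops.

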